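# Load a panel on the bench screen press and lower the screen

### The arm

A 6-joint arm with a two-finger parallel gripper is mounted at the origin on the work surface. World frame = base frame: x ahead of the robot, y to its left, z up, the work surface at z = 0. Lengths are in m, angles in rad, forces in N, time in s.
With the tool pointing down it reaches from about 0.325 to 1 m from the base axis. Payload 5.1 kg.
Tool frame: the origin (TCP) lies between the finger pads; the fingertips stand 11 mm ahead of it and the grasp point (between the pads) lies 8 mm behind it; z points along the fingers, y is the line along which they close (so a half turn about z gives the same grasp; the last joint's range is limited). The gripper opens to 85 mm and grips with 20 to 120 N. Pads are 22 mm wide; open, the fingers measure 114 mm over their backs; the gripper's body (76 mm by 85 mm) begins 54 mm behind the grasp point. The pads swing forward as they close: fully open they stand 13 mm farther back than shut.
Start: joints at [-1.351, 0.124, 1.65, -0, 1.367, -0.083], TCP at [0.194, -0.62, 0.242] pointing down, gripper open.
Joint ranges: [-2.61, 2.61], [-1.02, 2.33], [0.03, 2.71], [-1.35, 4.49], [0.32, 2.68], [-2.91, 2.91]. Speed limits (rad/s): [2.57, 2.57, 3.14, 3.14, 3.14, 3.14].

### API

Orientations are given as a unit quaternion [x, y, z, w].
In Python, from station import ctrl gives the robot as it stands. The module is installed in compiled form; this text tells all that it offers.
- The arm moves only by the tool drive_tool, never from a script. Its argument "steps" is a list of rows, each a list of 7 numbers: the turn, a rotation vector about the tool's x, y, z as a fraction of full scale, then the shift along the tool's x, y, z as a fraction of full scale, then the opening, from -1 (shut) to 1 (fully open). In form: [[wx, wy, wz, dx, dy, dz, claw], ...]. A call has 1 to 10 rows; each row shifts and turns the commanded pose from where the row before left it, along the tool's axes as they then stand; what a row does not reach is not made up. Full scale, the value 1, is 500 mm for a shift and pi/4 rad for a turn. A row lasts 1/12 s, in which the tool goes at most 41.7 mm and 7.16 degrees, less where a joint would pass 70% of its speed; a pose out of reach is approached as far as the arm can. A call with a number of a shift or a turn outside -1 to 1 is refused whole. A call with a gripper value outside its range is refused whole. The fingers move at their own pace and stop on an object; the grip force is fixed at half the most. Time passes only in rows, so rows that do not move let the fingers close. It gives the time, the measured TCP pose, the force, the opening and the grip force at its end, in the units of the state.
- ctrl.read_state(): the state, without advancing time (a new reading comes with each control period).
- ctrl.grab_frame(name): name is "scene" or "side" or "wrist"; returns (picture, depth): 420x560x3 uint8, red, green, blue; 420x560 float32, m along the optical axis (not along the pixel's ray), 0 where there is no reading.
- ctrl.camera_model(name): a dict with "fx", "fy", "cx", "cy" (pixels), "extrinsics" (4x4, takes a point from camera to world coordinates). Camera axes: x right, y up, looking along -z (the intrinsics and any distortion apply to the point x, -y, -z); pixel columns grow to the right and rows downward; lengths in m; the calibration is good to about 2 mm. The wrist camera is an equidistant fisheye: a pixel r from the principal point sees the ray r / f radians off the axis. A picture is of the moment at which its call begins: read the wrist's pose just before it. camera_model takes no time and is no camera call; for the wrist camera it gives the pose at the moment of the call.
- ctrl.job_done(): hands the job in; it is judged then, once.
Trained networks look in the newest picture that a camera, given by its name, has taken for a name from the list of things; names that differ only in an ending like _2 or _b are one class to them, and where a whole thing is asked for, a point or a joint stands for the part that bears it (a point fixed in the world has none). Each returns a list of dicts, best first, with "conf" (0 to 1); they miss things now and then, are a little off and sometimes report something else, mostly with a low value. They report only what shows in the picture. A call takes as long as a camera call. They do not tell look-alikes from the thing itself.
- ctrl.trace(camera, query): "region" (420x560 bool, what is visible of it) and "at" ([row, column] in pixels, amid what is visible of it).
The state is a dict: "time": time; "joint_pos": joint angles; "joint_vel": joint speeds; "joint_torque": joint torques, N m; "eef_pos": TCP position; "tool_rot": TCP orientation; "wrist_force": force on the tool from outside, world axes, zero at the start; "torque": the same for the moment, N m; "grip_width": finger opening in m; "grasp_force": force on a finger pad.
Only numpy, scipy, OpenCV 4.12 (cv2) and the standard library are available. Lean on these libraries where they do the work, as an engineer would, in place of code of your own. Each camera call takes 0.05 s, during which the arm holds its last target. There are 200 camera calls.

### The job

Take the longer of the two blank panels from the pallet and lay it flat on the bed of the screen press, snug against its three lays. Then swing the raised screen down by its ball handle and set it gently on its stop, without letting it drop or leaning on it, and leave it resting there ready to print; leave everything else where it is.

Things in the scene. Friction and masses are not known exactly. Their poses are not given: they have to be found in the camera images.
- press: Bench screen press, fixed: blue baseboard 320 (x) x 300 (y) x 18 mm, aluminium bed 260 x 200 mm on it, bed top 30 mm above the table. Origin at table level, 20 mm to the +y side of the baseboard's centre; x along the screen's hinge, y from the hinge towards the handle side, z up. Two hinge pedestals 26 x 40 mm, 73 mm high, at x = +-144, y = -150 mm.
- nest (a point): Where the panel belongs: point on the bed under the centre of the snug panel's underside, panel's length along x. Axes as the press; at x 0, y 30, z 30 mm of it. The lays are three brass studs, 8 mm thick, 5 mm high, on the bed: two at x = +-42, y = -34 mm from here (the panel's long edge meets them, pushed to -y), one at x = 59, y = 0 mm (its end meets it, pushed to +x). Other sides open.
- hinge (a point): Middle of the screen's hinge line, fixed: x 0, y -150, z 54.5 mm of the press, axes as the press; the line runs along x. The screen is an aluminium frame of 25 x 25 mm rails with a green coated mesh on its underside, 260 mm along the hinge, reaching from 30 to 255 mm from the hinge line, which lies at the rails' mid-height. Two counterweights on arms stand behind the hinge.
- screen (a joint): Angle of the screen about the hinge line, rad: 0 = level (underside 42 mm above the table), grows as the handle side rises, to 1.35 (wide open, a limit holds it). Starts raised, above 1.15. The hinge is stiff: well open the screen stays where it is left; below some 0.6 rad its weight wins and it falls if let go. Moving it at the handle takes 1 to 3 N; mass about 1.5 kg with counterweights.
- screen_knob (a point): Centre of the handle, a black ball 30 mm thick on a 12 mm stem at the middle of the screen's front rail, in the frame's plane, 295 mm from the hinge line; 25 mm of stem is clear between ball and rail. It swings with the screen in the press's y-z plane. The ball turns easily between finger pads that close along the press's x axis, so the gripper may keep pointing down as the screen swings.
- stop: Stop for the screen: blue block 30 x 28 x 14 mm on the base at x 95, y 92.5 mm of the press, with an adjusting screw whose round rubber-tipped head, 14 mm across, carries the underside of the front rail (it gives about 1 mm under 10 N). Origin under the block, 18 mm above the table. Head top 42 to 56 mm above the table, set anew each time, so the screen rests at 0 to 0.06 rad: find it by touch.
- panel: The longer blank panel, black plastic, 110 x 60 x 8 mm, about 75 g, loose. Origin at the centre of its underside, x along its length, y along its width, z up. It starts flat on the pallet, overhanging the pallet's middle rail by 15 mm on each long side.
- short_panel: The shorter black panel, 80 x 60 x 8 mm, origin and axes alike; at the other end of the pallet. Not wanted: leave it.
- pallet: Wooden stock pallet, fixed: a board 270 (x) x 100 (y) x 8 mm with a middle rail 256 x 30 mm along x on it, the rail's top 23 mm above the table. Origin under its centre. The panels lie on the rail about 68 mm either side of its centre, long sides along it, in either order.
- squeegee: Wooden hand squeegee with a rubber blade, 160 x 63 x 22 mm, lying on the table. Origin under its middle, x along the blade. Leave it.
- ink_tub: White closed ink tub, 76 mm diameter, 75 mm high; origin at the centre of its underside. Leave it.
- ink_knife: Ink spatula 200 mm long lying flat on the table, handle to its -x; origin under its middle. Leave it.
- wash_bottle: White bottle with a yellow cap, 60 mm diameter, 150 mm high; origin at the centre of its underside. Leave it.
- tape_roll: Roll of tape lying flat, 90 mm outside diameter, 24 mm high; origin at the centre of its underside. Leave it.
- spanner: Spanner 150 mm long lying flat; origin under its middle, x along it. Leave it.
Not all that is in view belongs to the job. What is shaped like the panel but brown is not meant.

How it is judged:
By the outcome, as a careful person would: the job done as asked, in the order asked, and still so for the second after the job is handed in, with the robot touching nothing.
It also fails if it takes over 61 s, if anything falls off the work surface, if the arm or the gripper's body presses on something with over 40 N, if the wrist force passes 120 N, or if a joint passes its speed limit or range.

## Working session

There is one attempt and no reset: what is moved stays moved. The work goes in short steps, Python scripts to look and compute and a tool call to move; the robot and the scene stay as the last step left them, time stands still between calls to the robot, and variables do not carry over. Pictures are saved under pics/ and viewed, at most 10 in all, crops included, and the job is handed in when it is done.

Besides the shell and the picture viewer there is one more tool, called as name(argument=value, ...), one argument or row to a line, values as JSON. drive_tool: Moves the arm, as the interface text tells. Its arguments: {"type":"object","properties":{"steps":{"type":"array","items":{"type":"array","items":{"type":"number"}}}},"required":["steps"]}

```bash
mkdir -p pics
cat > h.py <<'E'
import numpy as np, cv2
from station import ctrl
def pts(cam, mask, depth, M):
    r,c=np.nonzero(mask&(depth>0)); d=depth[r,c]
    P=np.c_[(c-M['cx'])/M['fx']*d, -(r-M['cy'])/M['fy']*d, -d, np.ones_like(d)]
    return (P@np.array(M['extrinsics']).T)[:,:3]
E
python3 - <<'E'
from h import *
s=ctrl.read_state(); print({k:np.round(v,3).tolist() for k,v in s.items()})
fr={}
for cam in ['scene','side']:
    im,d=ctrl.grab_frame(cam); M=ctrl.camera_model(cam); fr[cam]=im
    np.savez(f'{cam}.npz',im=im,d=d,**{k:np.array(M[k]) for k in ['fx','fy','cx','cy','extrinsics']})
    print(cam,{k:v for k,v in M.items() if k!='extrinsics'},np.round(M['extrinsics'],3).tolist())
    cv2.imwrite(f'pics/{cam}0.png',im[:,:,::-1])
    for q in ['panel','short_panel','pallet','press','screen','screen_knob','stop','squeegee','ink_tub','wash_bottle']:
        for t in ctrl.trace(cam,q)[:3]:
            m=np.array(t['region']);P=pts(cam,m,d,M)
            if len(P): print(cam,q,round(t['conf'],2),np.round(t['at']),len(P),np.round(np.median(P,0),3),np.round(np.percentile(P,[3,97],axis=0),3).tolist())
E
```

```text
{'time': 0.0, 'joint_pos': [-1.351, 0.125, 1.652, -0.0, 1.367, -0.083], 'joint_vel': [0.001, -0.001, 0.0, -0.002, -0.003, -0.001], 'joint_torque': [0.001, -42.361, -36.545, -0.0, 0.007, 0.0], 'eef_pos': [0.194, -0.62, 0.241], 'tool_rot': [0.989, 0.151, -0.0, -0.001], 'wrist_force': [-0.273, 0.36, -0.308], 'torque': [0.09, -0.061, -0.025], 'grasp_force': 0.0, 'grip_width': 0.085}
scene {'fx': 456.25573636753563, 'fy': 456.25573636753563, 'cx': 280.38436474950123, 'cy': 216.35081591423955} [[0.168, -0.753, 0.636, 1.353], [0.986, 0.137, -0.098, -0.168], [-0.014, 0.644, 0.765, 1.14], [0.0, 0.0, 0.0, 1.0]]
scene panel 0.81 [228. 397.] 591 [0.537 0.314 0.03 ] [[0.484, 0.272, 0.008], [0.585, 0.358, 0.034]]
scene panel 0.65 [284. 379.] 714 [0.708 0.199 0.007] [[0.659, 0.155, 0.002], [0.757, 0.242, 0.011]]
scene panel 0.64 [165. 389.] 419 [0.233 0.404 0.006] [[0.186, 0.355, -0.001], [0.28, 0.451, 0.012]]
scene short_panel 0.6 [196. 401.] 339 [0.416 0.383 0.03 ] [[0.374, 0.351, 0.025], [0.455, 0.417, 0.035]]
scene pallet 0.65 [214. 396.] 1093 [0.49  0.34  0.007] [[0.357, 0.254, 0.001], [0.599,
[... 1944 characters left out ...]
1 -0.148  0.212] [[0.43, -0.2, 0.055], [0.68, -0.119, 0.306]]
side screen_knob 0.93 [132. 260.] 5300 [ 0.552 -0.149  0.211] [[0.431, -0.201, 0.054], [0.682, -0.119, 0.306]]
side squeegee 0.77 [368. 161.] 1885 [0.62  0.471 0.019] [[0.589, 0.393, 0.012], [0.652, 0.542, 0.025]]
side ink_tub 0.71 [306. 150.] 1033 [0.687 0.349 0.071] [[0.662, 0.309, 0.009], [0.726, 0.373, 0.078]]
side ink_tub 0.41 [117. 328.] 381 [ 0.423 -0.458  0.018] [[0.382, -0.505, -0.0], [0.461, -0.414, 0.028]]
side wash_bottle 0.6 [ 98. 265.] 380 [ 0.631 -0.443  0.1  ] [[0.61, -0.472, 0.047], [0.654, -0.426, 0.15]]
side wash_bottle 0.51 [131. 260.] 5263 [ 0.553 -0.148  0.212] [[0.431, -0.199, 0.056], [0.682, -0.119, 0.306]]
```

View pics/side0.png

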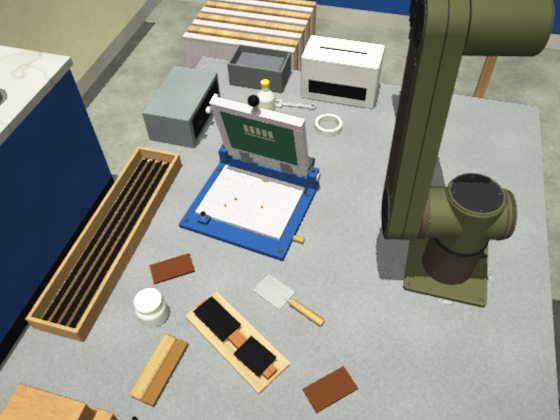

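View pics/scene0.png

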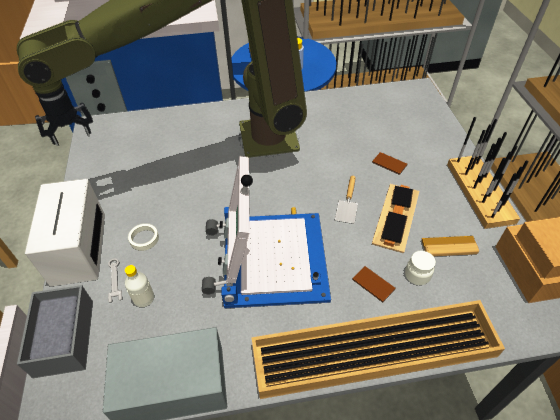

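The side view shows the two black panels on the pallet at about (217,318) long and (255,357) short. The three brass lays are at (225,205), (236,198) and (262,206), the stop at (203,217) and the ball at (253,100). The scene view agrees. Next I fit the poses.

```bash
cat >> h.py <<'E'
def load(cam):
    z=np.load(f'{cam}.npz'); return z['im'],z['d'],z
def plane(M,r,c,z):
    E=M['extrinsics']; d=np.c_[(c-M['cx'])/M['fx'],-(r-M['cy'])/M['fy'],-np.ones(len(c))]@E[:3,:3].T
    o=E[:3,3]; return (o+d*((z-o[2])/d[:,2])[:,None])[:,:2]
def rect(P):
    (c,s,a)=cv2.minAreaRect(P.astype(np.float32)*1000)
    if s[0]<s[1]: s=s[::-1]; a+=90
    a=(a+90)%180-90
    return np.round(c,1),np.round(s,1),round(a,2)
E
python3 - <<'E'
from h import *
for cam in ['side','scene']:
    im,d,M=load(cam); hsv=cv2.cvtColor(im,cv2.COLOR_RGB2HSV).astype(int); H,S,V=hsv[...,0],hsv[...,1],hsv[...,2]
    P=np.zeros(im.shape); full=np.ones(d.shape,bool)&(d>0)
    P[full]=pts(cam,full,d,M); X,Y,Z=P[...,0],P[...,1],P[...,2]
    reg=full&(X>.38)&(X<.75)&(Y>-.32)&(Y<.11)
    blue=reg&(H>100)&(H<125)&(S>130)&(V>50)&(abs(Z-.018)<.008)
    blue=cv2.morphologyEx(blue.astype(np.uint8),cv2.MORPH_OPEN,np.ones((3,3)))>0
    r,c=np.nonzero(blue); q=plane(M,r,c,.018); 
    print(cam,'base',len(r),rect(q))
    bed=reg&(S<60)&(V>150)&(abs(Z-.030)<.008)&(Y<.05); bed=cv2.morphologyEx(bed.astype(np.uint8),cv2.MORPH_OPEN,np.ones((3,3)))>0
    r,c=np.nonzero(bed); print('bed',len(r),rect(plane(M,r,c,.030)))
    for nm,x0,x1,y0,y1 in [('long',.46,.61,.25,.38),('short',.35,.475,.33,.44)]:
        m=full&(V<70)&(X>x0)&(X<x1)&(Y>y0)&(Y<y1)&(Z>.022)
        n,lab,st,_=cv2.connectedComponentsWithStats(m.astype(np.uint8)); k=1+st[1:,4].argmax(); r,c=np.nonzero(lab==k)
        print(nm,len(r),rect(plane(M,r,c,.031)))
    br=reg&(H>10)&(H<32)&(S>90)&(abs(Z-.033)<.01)
    n,lab,st,ce=cv2.connectedComponentsWithStats(br.astype(np.uint8))
    for k in range(1,n):
        if st[k,4]>3: print('brass',st[k,4],np.round(ce[k]),plane(M,ce[k][1:],ce[k][:1],.0335).round(4))
    # knob and screen
    dk=reg&(V<60)&(Z>.2)
    n,lab,st,ce=cv2.connectedComponentsWithStats(dk.astype(np.uint8))
    for k in range(1,n):
        if st[k,4]>20: print('dark',st[k,4],np.round(ce[k]),P[lab==k].mean(0).round(4))
    gr=reg&(H>60)&(H<95)&(S>70)&(Z>.08)
    Q=P[gr]; 
    if len(Q)>50:
        m=Q.mean(0); n_=np.linalg.svd(Q-m)[2][2]; print('mesh',len(Q),m.round(4),n_.round(4))
E
python3 - <<'E'
import cv2
im=cv2.imread('pics/side0.png')[80:270,170:330]
cv2.imwrite('pics/crop.png',cv2.resize(im,None,fx=3,fy=3,interpolation=cv2.INTER_CUBIC)[:600])
E
```

```text
side base 3207 (array([566. , -62.4]), array([317.8, 303. ]), -6.41)
bed 4660 (array([567.9, -63.8]), array([260.9, 204.6]), -6.54)
long 979 (array([531.3, 318.7]), array([109.4,  57.9]), -29.46)
short 838 (array([413.6, 386.1]), array([78.6, 59.3]), -26.32)
brass 4 [235. 198.] [[ 0.6101 -0.0549]]
brass 4 [224. 204.] [[ 0.6321 -0.0236]]
brass 5 [262. 206.] [[ 0.5271 -0.0448]]
dark 93 [253. 101.] [ 0.5582 -0.1204  0.3468]
mesh 1974 [ 0.5557 -0.152   0.19  ] [ 0.1103  0.9658 -0.2347]
scene base 2354 (array([570.5, -65.8]), array([321.2, 292.9]), -6.57)
bed 4504 (array([568.8, -66.2]), array([261.1, 195.5]), -6.68)
long 524 (array([535.2, 313.4]), array([112.6,  57.1]), -29.89)
short 332 (array([417.6, 380.6]), array([84.3, 58. ]), -26.22)
brass 5 [279. 241.] [[ 0.5273 -0.0473]]
brass 4 [280. 264.] [[ 0.6105 -0.0562]]
brass 5 [292. 268.] [[ 0.6314 -0.0248]]
dark 106 [246. 180.] [ 0.5671 -0.1288  0.3483]
```

View pics/crop.png

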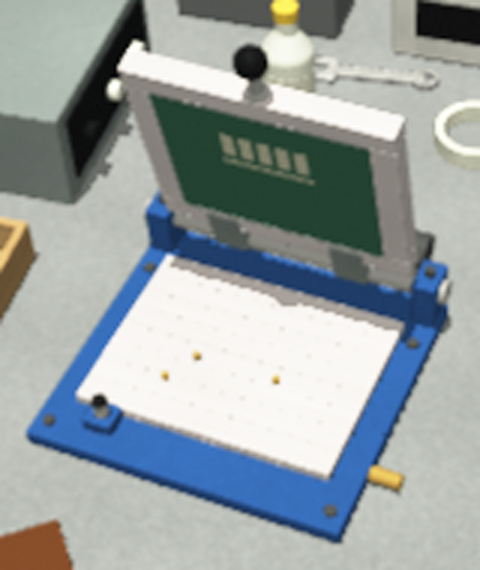

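The crop shows the lays at side-image pixels (224,204), (235,198) and (262,206). They fit a press yaw of −6.5° and a nest near (0.573, −0.017). The panel is at (0.533, 0.316), yaw −29.6°. Both fit the given sizes, so I move now.

drive_tool(
  steps=[
    [0, 0, -0.15, 0, 0, -0.08, 1],
    [0, 0, -0.15, 0, 0, -0.08, 1],
    [0, 0, -0.15, 0, 0, -0.08, 1],
    [0, 0, -0.15, 0, 0, -0.08, 1],
    [0, 0, 0, 0.072, -0.0345, 0, 1],
    [0, 0, 0, 0.072, -0.0345, 0, 1],
    [0, 0, 0, 0.072, -0.0345, 0, 1],
    [0, 0, 0, 0.072, -0.0345, 0, 1],
    [0, 0, 0, 0.072, -0.0345, 0, 1],
    [0, 0, 0, 0.072, -0.0345, 0, 1],
  ],
)

```text
time: 1.93
eef_pos: [0.2761, -0.3936, 0.4024]
tool_rot: [0.926, 0.377, 0.0, 0.0]
wrist_force: [0.3, -0.0, 1.4]
grip_width: 0.0852
grasp_force: 0.0
```

drive_tool(
  steps=[
    [0, 0, 0, 0.072, -0.0345, 0, 1],
    [0, 0, 0, 0.072, -0.0345, 0, 1],
    [0, 0, 0, 0.072, -0.0345, 0, 1],
    [0, 0, 0, 0.072, -0.0345, 0, 1],
    [0, 0, 0, 0.072, -0.0345, 0, 1],
    [0, 0, 0, 0.072, -0.0345, 0, 1],
    [0, 0, 0, 0.072, -0.0345, 0, 1],
    [0, 0, 0, 0.072, -0.0345, 0, 1],
    [0, 0, 0, 0.072, -0.0345, 0, 1],
    [0, 0, 0, 0.072, -0.0345, 0, 1],
  ],
)

```text
time: 2.77
eef_pos: [0.4128, -0.0184, 0.4028]
tool_rot: [0.926, 0.377, 0.001, 0.0]
wrist_force: [0.3, 0.2, 0.7]
grip_width: 0.0852
grasp_force: 0.0
```

drive_tool(
  steps=[
    [0, 0, 0, 0.072, -0.0345, 0, 1],
    [0, 0, 0, 0.072, -0.0345, 0, 1],
    [0, 0, 0, 0.072, -0.0345, 0, 1],
    [0, 0, 0, 0.072, -0.0345, 0, 1],
    [0, 0, 0, 0.072, -0.0345, 0, 1],
    [0, 0, 0, 0.072, -0.0345, 0, 1],
    [0, 0, 0, 0.072, -0.0345, 0, 1],
    [0, 0, 0, 0.072, -0.0345, 0, 1],
    [0, 0, 0, 0.072, -0.0345, 0, 1],
    [0, 0, -0.147, 0, 0, 0.04, 1],
  ],
)

```text
time: 3.6
eef_pos: [0.5379, 0.323, 0.3846]
tool_rot: [0.901, 0.433, 0.003, -0.001]
wrist_force: [-1.0, -0.6, -0.4]
grip_width: 0.0856
grasp_force: 0.0
```

drive_tool(
  steps=[
    [0, 0, -0.147, 0, 0, 0.04, 1],
    [0, 0, -0.147, 0, 0, 0.04, 1],
    [0, 0, -0.147, 0, 0, 0.04, 1],
    [0, 0, -0.147, 0, 0, 0.04, 1],
    [0, 0, -0.147, 0, 0, 0.04, 1],
    [0, 0, -0.147, 0, 0, 0.04, 1],
    [0, 0, -0.147, 0, 0, 0.04, 1],
    [0, 0, -0.147, 0, 0, 0.04, 1],
    [0, 0, -0.147, 0, 0, 0, 1],
    [0, 0, -0.147, 0, 0, 0, 1],
  ],
)

```text
time: 4.43
eef_pos: [0.5349, 0.3166, 0.2198]
tool_rot: [0.519, 0.855, -0.002, -0.001]
wrist_force: [0.3, 0.1, 0.4]
grip_width: 0.0855
grasp_force: 0.0
```

drive_tool(
  steps=[
    [0, 0, -0.147, 0, 0, 0, 1],
    [0, 0, -0.147, 0, 0, 0, 1],
    [0, 0, -0.147, 0, 0, 0, 1],
    [0, 0, -0.147, 0, 0, 0, 1],
    [0, 0, -0.147, 0, 0, 0, 1],
    [0, 0, 0, 0, 0, 0, 1],
  ],
)

```text
time: 4.93
eef_pos: [0.5359, 0.3171, 0.2224]
tool_rot: [0.256, 0.967, 0.0, 0.0]
wrist_force: [0.4, -0.0, -0.2]
grip_width: 0.0853
grasp_force: 0.0
```

```bash
cat >> h.py <<'E'
def pose():
    from scipy.spatial.transform import Rotation as R
    s=ctrl.read_state(); Rm=R.from_quat(s['tool_rot']).as_matrix()
    return s,np.array(s['eef_pos']),Rm
def fish(M,r,c,z):
    E=np.array(M['extrinsics']); u=(np.asarray(c)-M['cx'])/M['fx']; v=(np.asarray(r)-M['cy'])/M['fy']; th=np.hypot(u,v)+1e-9
    d=np.c_[u/th*np.sin(th),-v/th*np.sin(th),-np.cos(th)]@E[:3,:3].T; o=E[:3,3]
    return (o+d*((z-o[2])/d[:,2])[:,None])[:,:2]
def togo(x,y,z,phi):
    s,p,Rm=pose(); a=np.degrees(np.arctan2(Rm[1,0],Rm[0,0])); d=Rm.T@(np.array([x,y,z])-p)
    print('t',round(s['time'],2),'p',p.round(4),'phi',round(a,2),'tilt',Rm[:,2].round(3),'shift units',(d/.5).round(4),'wz units',round(-((phi-a+180)%360-180)/45,4),'F',np.round(s['wrist_force'],1),'w',round(s['grip_width'],4),round(s['grasp_force'],1))
E
python3 - <<'E'
from h import *
M=ctrl.camera_model('wrist'); im,d=ctrl.grab_frame('wrist'); np.save('wd.npy',d)
cv2.imwrite('pics/w1.png',im[:,:,::-1])
for t in ctrl.trace('wrist','panel')[:3]:
    r,c=np.nonzero(t['region']); print(round(t['conf'],2),np.round(t['at']),len(r),rect(fish(M,r,c,.031)))
print({k:M[k] for k in ['fx','cx','cy']},np.array(M['extrinsics']).round(3).tolist())
togo(.533,.316,.09,150.4)
E
```

```text
0.89 [322. 263.] 2991 (array([686.7, 211.4]), array([104.7,  63.4]), 36.74)
0.78 [175. 275.] 6046 (array([530.6, 316.9]), array([111.1,  61.5]), -30.44)
{'fx': 325.19226210127806, 'cx': 277.57499593819233, 'cy': 206.07085550699193} [[0.495, -0.82, -0.287, 0.462], [0.869, 0.468, 0.163, 0.359], [0.0, -0.33, 0.944, 0.354], [0.0, 0.0, 0.0, 1.0]]
t 5.03 p [0.5359 0.3171 0.2223] phi 150.02 tilt [-0. -0. -1.] shift units [ 0.004  -0.0048  0.2647] wz units -0.0085 F [ 0.5  0.1 -0.7] w 0.0855 0.0
```

View pics/w1.png

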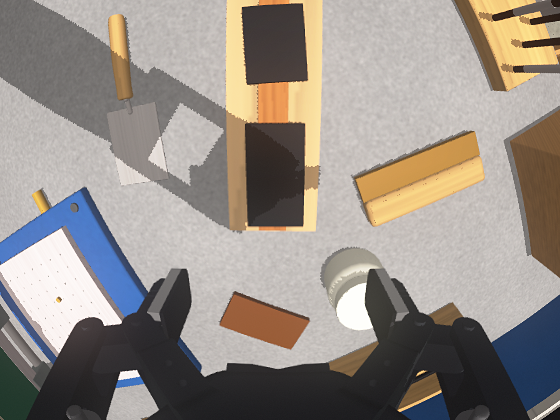

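The wrist view has the long panel at (275,175), centred between the fingers, and the brown look-alike at (263,322). I descend and feel for the tip height on the pallet board.

drive_tool(
  steps=[
    [0, 0, 0, 0.006, -0.005, 0.07, 1],
    [0, 0, 0, 0, 0, 0.07, 0.75],
    [0, 0, 0, 0, 0, 0.07, 0.75],
    [0, 0, 0, 0, 0, 0.07, 0.75],
    [0, 0, 0, 0, 0, 0.04, 0.75],
    [0, 0, 0, 0, 0, 0.01, 0.75],
    [0, 0, 0, 0, 0, 0, 0.75],
  ],
)

```text
time: 5.62
eef_pos: [0.5308, 0.3158, 0.0552]
tool_rot: [0.258, 0.966, -0.001, -0.002]
wrist_force: [-0.4, -0.1, -0.1]
grip_width: 0.0746
grasp_force: 0.0
```

Run:
```python
from h import *
M=ctrl.camera_model('wrist'); im,d=ctrl.grab_frame('wrist')
cv2.imwrite('pics/w2.png',im[:,:,::-1])
for t in ctrl.trace('wrist','panel')[:3]:
    r,c=np.nonzero(t['region']); print(round(t['conf'],2),np.round(t['at']),len(r),rect(fish(M,r,c,.031)))
togo(.532,.3165,.035,150)
```

```text
0.92 [239. 279.] 19820 (array([530.2, 316.8]), array([113.1,  61.4]), -29.0)
t 5.72 p [0.5332 0.317  0.0591] phi 150.14 tilt [ 0.002  0.001 -1.   ] shift units [ 0.0017 -0.0021  0.0481] wz units 0.003 F [-0.5 -0.4  0.1] w 0.0747 0.0
```

View pics/w2.png

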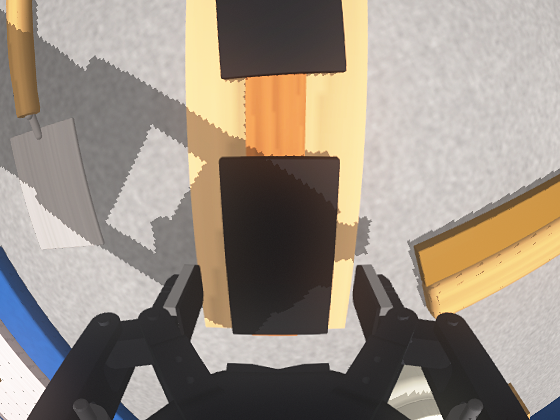

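The pads straddle the panel evenly: pads at columns 203 and 355, panel from 220 to 339. I go down with light touch steps.

drive_tool(
  steps=[
    [0, 0, 0, 0.0036, -0.0025, 0.03, 0.75],
    [0, 0, 0, 0, 0, 0.03, 0.75],
    [0, 0, 0, 0, 0, 0.01, 0.75],
    [0, 0, 0, 0, 0, 0, 0.75],
    [0, 0, 0, 0, 0, 0, 0.75],
  ],
)

```text
time: 6.13
eef_pos: [0.5309, 0.3167, 0.024]
tool_rot: [0.257, 0.966, 0.001, 0.001]
wrist_force: [0.3, -0.4, 0.6]
grip_width: 0.075
grasp_force: 0.0
```

drive_tool(
  steps=[
    [0, 0, 0, 0, 0, 0.005, 0.75],
    [0, 0, 0, 0, 0, 0.005, 0.75],
    [0, 0, 0, 0, 0, 0, 0.75],
  ],
)

```text
time: 6.38
eef_pos: [0.5301, 0.3163, 0.0177]
tool_rot: [0.257, 0.966, 0.0, 0.0]
wrist_force: [-1.3, 0.3, -0.3]
grip_width: 0.0747
grasp_force: 0.0
```

drive_tool(
  steps=[
    [0, 0, 0, 0, 0, 0.004, 0.75],
    [0, 0, 0, 0, 0, 0, 0.75],
  ],
)

```text
time: 6.55
eef_pos: [0.5298, 0.3162, 0.0152]
tool_rot: [0.257, 0.966, -0.0, -0.0]
wrist_force: [-0.5, 0.7, -0.8]
grip_width: 0.0743
grasp_force: 0.0
```

drive_tool(
  steps=[
    [0, 0, 0, 0, 0, 0.004, 0.75],
    [0, 0, 0, 0, 0, 0, 0.75],
  ],
)

```text
time: 6.72
eef_pos: [0.5297, 0.3161, 0.013]
tool_rot: [0.257, 0.966, -0.0, -0.0]
wrist_force: [-0.4, -0.4, 0.7]
grip_width: 0.0749
grasp_force: 0.0
```

drive_tool(
  steps=[
    [0, 0, 0, 0, 0, 0.004, 0.75],
    [0, 0, 0, 0, 0, 0, 0.75],
  ],
)

```text
time: 6.88
eef_pos: [0.5297, 0.3161, 0.0109]
tool_rot: [0.257, 0.966, -0.0, -0.0]
wrist_force: [-0.1, 0.2, -0.8]
grip_width: 0.0748
grasp_force: 0.0
```

drive_tool(
  steps=[
    [0, 0, 0, 0, 0, 0.002, 0.75],
    [0, 0, 0, 0, 0, 0, 0.75],
  ],
)

```text
time: 7.05
eef_pos: [0.5298, 0.3161, 0.0101]
tool_rot: [0.257, 0.966, -0.0, -0.0]
wrist_force: [-0.9, -0.4, -0.6]
grip_width: 0.0749
grasp_force: 0.0
```

drive_tool(
  steps=[
    [0, 0, 0, 0, 0, 0.002, 0.75],
    [0, 0, 0, 0, 0, 0, 0.75],
  ],
)

```text
time: 7.22
eef_pos: [0.53, 0.3163, 0.0099]
tool_rot: [0.257, 0.966, -0.0, -0.0]
wrist_force: [-1.5, -1.3, 3.6]
grip_width: 0.0749
grasp_force: 1.7
```

Contact shows the tips 2 mm ahead of the TCP at this width, so about 6 mm ahead at 60 mm. I raise so the tips end up flush with the panel's underside, then grip.

drive_tool(
  steps=[
    [0, 0, 0, 0.002, 0.001, -0.04, 0.75],
    [0, 0, 0, 0, 0, 0, 0.75],
    [0, 0, 0, 0, 0, 0, -1],
    [0, 0, 0, 0, 0, 0, -1],
    [0, 0, 0, 0, 0, 0, -1],
    [0, 0, 0, 0, 0, 0, -1],
    [0, 0, 0, 0, 0, 0, -1],
  ],
)

```text
time: 7.8
eef_pos: [0.5303, 0.3177, 0.0303]
tool_rot: [0.257, 0.966, 0.001, 0.001]
wrist_force: [-1.7, -0.3, 6.9]
grip_width: 0.0581
grasp_force: 64.7
```

drive_tool(
  steps=[
    [0, 0, 0, 0, 0, -0.04, -1],
    [0, 0, 0, 0, 0, -0.06, -1],
    [0, 0, 0, 0, 0, -0.08, -1],
    [0, 0, 0, 0, 0, 0, -1],
    [0, 0, 0, 0, 0, 0, -1],
  ],
)

```text
time: 8.22
eef_pos: [0.531, 0.3179, 0.122]
tool_rot: [0.257, 0.966, 0.002, 0.002]
wrist_force: [-0.4, -1.1, -1.2]
grip_width: 0.0577
grasp_force: 64.5
```

Run:
```python
from h import *
M=ctrl.camera_model('wrist'); im,d=ctrl.grab_frame('wrist')
s,p,Rm=pose()
cv2.imwrite('pics/w3.png',im[:,:,::-1])
for t in ctrl.trace('wrist','panel')[:3]:
    r,c=np.nonzero(t['region']); print(round(t['conf'],2),np.round(t['at']),len(r),rect(fish(M,r,c,p[2]+.0015)))
togo(.5728,-.0172,.2,173.5)
togo(.5728,-.0172,.2,-6.5)
```

```text
0.49 [ 40. 275.] 7288 (array([435.5, 371.3]), array([36.3, 36. ]), -26.65)
0.45 [362. 221.] 115 (array([576. , 273.8]), array([37.6, 14.1]), 42.67)
t 8.32 p [0.5285 0.3167 0.1179] phi 150.18 tilt [-0.002 -0.001 -1.   ] shift units [-0.4087 -0.5357 -0.1638] wz units -0.5181 F [-0.5 -0.2 -0.6] w 0.058 64.5
t 8.32 p [0.5285 0.3167 0.1179] phi 150.18 tilt [-0.002 -0.001 -1.   ] shift units [-0.4087 -0.5357 -0.1638] wz units 3.4819 F [-0.5 -0.2 -0.6] w 0.058 64.5
```

View pics/w3.png

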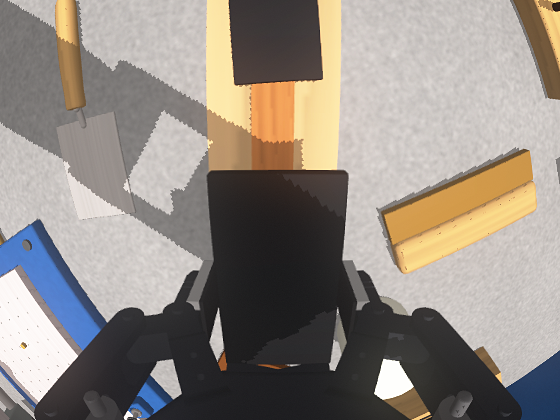

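The panel is held level between the pads. In the picture it spans rows 170 to 365.

Run:
```python
from h import *
M=ctrl.camera_model('wrist'); s,p,Rm=pose(); print(p.round(4))
c=np.array([208,348,333,218.]); r=np.array([172,172,362,362.])
for dz in (.001,.0):
    q=fish(M,r,c,p[2]+dz); rel=(np.c_[q,np.full(4,p[2])]-p)@Rm; print((rel[:,:2]*1000).round(1).tolist(), (rel.mean(0)*1000).round(1))
```

```text
[0.5285 0.3167 0.1179]
[[54.6, -29.5], [54.6, 29.3], [-55.2, 31.5], [-55.5, -34.5]] [-0.4 -0.8  0. ]
[[54.4, -29.8], [54.4, 29.5], [-56.2, 31.7], [-56.6, -34.8]] [-1.  -0.8  0. ]
```

drive_tool(
  steps=[
    [0, 0, 0, 0, 0, -0.08, -1],
    [0, 0, 0, -0.045, -0.06, -0.02, -1],
    [0, 0, 0, -0.045, -0.06, 0, -1],
    [0, 0, 0, -0.045, -0.06, 0, -1],
    [0, 0, 0, -0.045, -0.06, 0, -1],
    [0, 0, 0, -0.045, -0.06, 0, -1],
    [0, 0, 0, -0.045, -0.06, 0, -1],
    [0, 0, 0, -0.045, -0.06, 0, -1],
    [0, 0, 0, -0.045, -0.06, 0, -1],
    [0, 0, 0, -0.045, -0.056, 0, -1],
  ],
)

```text
time: 9.15
eef_pos: [0.5701, -0.0179, 0.1664]
tool_rot: [0.257, 0.966, -0.0, -0.002]
wrist_force: [0.1, -0.2, -1.5]
grip_width: 0.0579
grasp_force: 64.8
```

drive_tool(
  steps=[
    [0, 0, -0.13, 0, 0, 0, -1],
    [0, 0, -0.13, 0, 0, 0, -1],
    [0, 0, -0.13, 0, 0, 0, -1],
    [0, 0, -0.13, 0, 0, 0, -1],
    [0, 0, 0, 0, 0, 0, -1],
    [0, 0, 0, 0, 0, 0, -1],
  ],
)

```text
time: 9.65
eef_pos: [0.5706, -0.016, 0.167]
tool_rot: [0.057, 0.998, 0.0, -0.002]
wrist_force: [-0.2, -0.9, -0.3]
grip_width: 0.0582
grasp_force: 64.8
```

Run:
```python
from h import *
M=ctrl.camera_model('wrist'); im,d=ctrl.grab_frame('wrist')
cv2.imwrite('pics/w4.png',im[:,:,::-1])
togo(.5728,-.0172,.08,173.5)
```

```text
t 9.7 p [ 0.5709 -0.0159  0.1674] phi 173.45 tilt [-0.003  0.    -1.   ] shift units [-0.0047 -0.0021  0.1749] wz units -0.001 F [ 0.1 -0.6 -0.9] w 0.0583 64.8
```

View pics/w4.png

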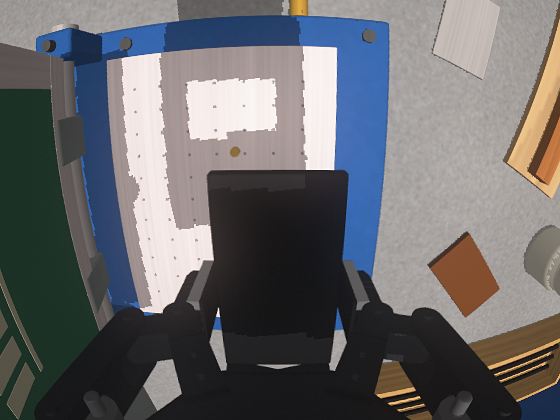

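The panel is over the bed and one lay shows at (235,151). Now I check the nest position from it.

Run:
```python
from h import *
M=ctrl.camera_model('wrist'); s,p,Rm=pose()
A=fish(M,[151.5],[235.],.034)[0]; c,q=np.cos(np.radians(-6.5)),np.sin(np.radians(-6.5)); Rp=np.array([[c,-q],[q,c]])
print('A',A.round(4),'nest',(A-Rp@[-.042,-.034]).round(4))
N=np.array([.5728,-.0172]); 
t=N+Rp@[-.005,.005]; togo(t[0],t[1],.055,173.5)
```

```text
A [ 0.5262 -0.0466] nest [ 0.5718 -0.0175]
t 9.7 p [ 0.5709 -0.0159  0.1674] phi 173.45 tilt [-0.003  0.    -1.   ] shift units [0.0052 0.0079 0.2249] wz units -0.001 F [ 0.1 -0.6 -0.9] w 0.0583 64.8
```

drive_tool(
  steps=[
    [0, 0, 0, 0.005, 0.008, 0.06, -1],
    [0, 0, 0, 0, 0, 0.07, -1],
    [0, 0, 0, 0, 0, 0.07, -1],
    [0, 0, 0, 0, 0, 0.04, -1],
    [0, 0, 0, 0, 0, 0, -1],
    [0, 0, 0, 0, 0, 0, -1],
    [0, 0, 0, 0, 0, 0, -1],
  ],
)

```text
time: 10.28
eef_pos: [0.5708, -0.0119, 0.0508]
tool_rot: [0.056, 0.998, -0.0, 0.001]
wrist_force: [0.3, 0.5, -0.3]
grip_width: 0.0578
grasp_force: 64.8
```

Run:
```python
from h import *
togo(.5724-.0044,-.0173+.0055,.04,173.5)
```

```text
t 10.28 p [ 0.5708 -0.0119  0.0508] phi 173.55 tilt [ 0.002 -0.    -1.   ] shift units [ 0.0057 -0.0005  0.0215] wz units 0.0012 F [ 0.3  0.5 -0.3] w 0.0578 64.8
```

drive_tool(
  steps=[
    [0, 0, 0, 0.004, 0, 0.01, -1],
    [0, 0, 0, 0, 0, 0.008, -1],
    [0, 0, 0, 0, 0, 0, -1],
    [0, 0, 0, 0, 0, 0, -1],
  ],
)

```text
time: 10.62
eef_pos: [0.5679, -0.0116, 0.0408]
tool_rot: [0.056, 0.998, -0.0, 0.0]
wrist_force: [-0.2, -0.0, -0.8]
grip_width: 0.0577
grasp_force: 64.8
```

drive_tool(
  steps=[
    [0, 0, 0, 0, 0, 0.003, -1],
    [0, 0, 0, 0, 0, 0, -1],
    [0, 0, 0, 0, 0, 0, -1],
  ],
)

```text
time: 10.87
eef_pos: [0.5678, -0.0116, 0.0389]
tool_rot: [0.056, 0.998, 0.0, 0.0]
wrist_force: [-0.9, -0.5, -0.7]
grip_width: 0.0579
grasp_force: 64.8
```

drive_tool(
  steps=[
    [0, 0, 0, 0, 0, 0.003, -1],
    [0, 0, 0, 0, 0, 0, -1],
    [0, 0, 0, 0, 0, 0, -1],
  ],
)

```text
time: 11.12
eef_pos: [0.568, -0.0116, 0.0375]
tool_rot: [0.056, 0.998, -0.0, 0.0]
wrist_force: [0.4, -0.3, -0.5]
grip_width: 0.058
grasp_force: 64.8
```

drive_tool(
  steps=[
    [0, 0, 0, 0, -0.004, 0, -1],
    [0, 0, 0, 0, -0.002, 0, -1],
    [0, 0, 0, 0, 0, 0, -1],
    [0, 0, 0, 0, 0, 0, -1],
  ],
)

```text
time: 11.45
eef_pos: [0.5675, -0.0147, 0.0375]
tool_rot: [0.056, 0.998, -0.0, 0.0]
wrist_force: [0.8, 0.1, -0.0]
grip_width: 0.0579
grasp_force: 65.0
```

drive_tool(
  steps=[
    [0, 0, 0, 0, -0.002, 0, -1],
    [0, 0, 0, 0, 0, 0, -1],
    [0, 0, 0, 0, 0, 0, -1],
  ],
)

```text
time: 11.7
eef_pos: [0.5673, -0.0156, 0.0374]
tool_rot: [0.056, 0.998, 0.0, 0.0]
wrist_force: [0.3, -0.0, 2.4]
grip_width: 0.0579
grasp_force: 65.0
```

drive_tool(
  steps=[
    [0, 0, 0, 0, -0.002, 0, -1],
    [0, 0, 0, 0, 0, 0, -1],
    [0, 0, 0, 0, 0, 0, -1],
  ],
)

```text
time: 11.95
eef_pos: [0.5673, -0.0166, 0.0375]
tool_rot: [0.056, 0.998, 0.0, 0.0]
wrist_force: [0.8, 0.9, 2.0]
grip_width: 0.0576
grasp_force: 65.0
```

drive_tool(
  steps=[
    [0, 0, 0, 0, -0.002, 0, -1],
    [0, 0, 0, 0, 0, 0, -1],
    [0, 0, 0, 0, 0, 0, -1],
  ],
)

```text
time: 12.2
eef_pos: [0.5672, -0.0174, 0.0374]
tool_rot: [0.056, 0.998, 0.0, 0.0]
wrist_force: [0.3, 1.8, 1.2]
grip_width: 0.058
grasp_force: 65.0
```

drive_tool(
  steps=[
    [0, 0, 0, 0, -0.002, 0, -1],
    [0, 0, 0, 0, 0, 0, -1],
    [0, 0, 0, 0, 0, 0, -1],
  ],
)

```text
time: 12.45
eef_pos: [0.5672, -0.0176, 0.0374]
tool_rot: [0.056, 0.998, 0.001, 0.0]
wrist_force: [1.9, 5.4, 1.3]
grip_width: 0.058
grasp_force: 65.0
```

drive_tool(
  steps=[
    [0, 0, 0, 0, -0.002, 0, -1],
    [0, 0, 0, 0, 0, 0, -1],
    [0, 0, 0, 0, 0, 0, -1],
  ],
)

```text
time: 12.7
eef_pos: [0.5672, -0.0178, 0.0374]
tool_rot: [0.057, 0.998, 0.002, 0.0]
wrist_force: [1.4, 9.7, 2.2]
grip_width: 0.0581
grasp_force: 65.0
```

Firm contact with the two lays. Now the end stop, toward press +x, which is tool −x.

drive_tool(
  steps=[
    [0, 0, 0, -0.004, 0, 0, -1],
    [0, 0, 0, -0.002, 0, 0, -1],
    [0, 0, 0, 0, 0, 0, -1],
    [0, 0, 0, 0, 0, 0, -1],
  ],
)

```text
time: 13.03
eef_pos: [0.5674, -0.0178, 0.0373]
tool_rot: [0.056, 0.998, 0.002, -0.004]
wrist_force: [-9.4, 9.6, 11.8]
grip_width: 0.0579
grasp_force: 66.0
```

drive_tool(
  steps=[
    [0, 0, 0, -0.002, 0, 0, -1],
    [0, 0, 0, 0, 0, 0, -1],
    [0, 0, 0, 0, 0, 0, -1],
  ],
)

```text
time: 13.28
eef_pos: [0.5675, -0.0178, 0.0373]
tool_rot: [0.056, 0.998, 0.002, -0.005]
wrist_force: [-12.5, 9.2, 13.9]
grip_width: 0.0579
grasp_force: 66.3
```

drive_tool(
  steps=[
    [0, 0, 0, -0.002, 0, 0, -1],
    [0, 0, 0, 0, 0, 0, -1],
    [0, 0, 0, 0, 0, 0, -1],
  ],
)

```text
time: 13.53
eef_pos: [0.5679, -0.0178, 0.0373]
tool_rot: [0.056, 0.998, 0.002, -0.006]
wrist_force: [-14.8, 9.0, 15.6]
grip_width: 0.0581
grasp_force: 66.5
```

drive_tool(
  steps=[
    [0, 0, 0, -0.002, 0, 0, -1],
    [0, 0, 0, 0, 0, 0, -1],
    [0, 0, 0, 0, 0, 0, -1],
  ],
)

```text
time: 13.78
eef_pos: [0.569, -0.0179, 0.0373]
tool_rot: [0.056, 0.998, 0.002, -0.005]
wrist_force: [-13.6, 9.4, 15.0]
grip_width: 0.0577
grasp_force: 66.4
```

drive_tool(
  steps=[
    [0, 0, 0, 0, 0.002, -0.003, -1],
    [0, 0, 0, 0, 0, 0, -1],
    [0, 0, 0, 0, 0, 0, -1],
  ],
)

```text
time: 14.03
eef_pos: [0.5707, -0.018, 0.0379]
tool_rot: [0.056, 0.998, 0.001, -0.003]
wrist_force: [-4.4, 6.1, 3.9]
grip_width: 0.0577
grasp_force: 65.3
```

Run:
```python
from h import *
s,p,Rm=pose(); print(np.round(s['torque'],2))
M=ctrl.camera_model('wrist'); im,d=ctrl.grab_frame('wrist')
cv2.imwrite('pics/w5.png',im[:,:,::-1])
togo(.5724,-.0173,.0375,173.5)
```

```text
[ 0.97  0.84 -0.17]
t 14.08 p [ 0.5707 -0.018   0.0379] phi 173.57 tilt [-0.006  0.002 -1.   ] shift units [-0.0033  0.0018  0.0008] wz units 0.0015 F [-5.9  6.4  4.4] w 0.0579 65.3
```

View pics/w5.png

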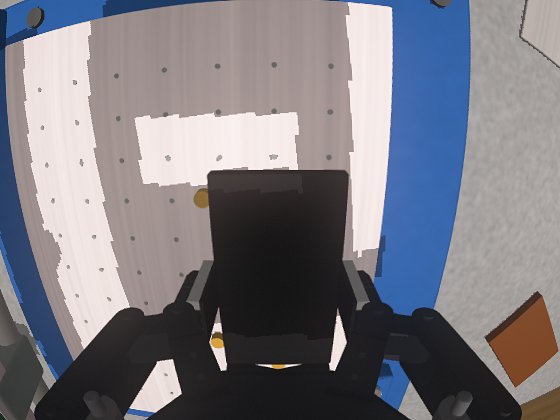

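Lays are at (203,197) and (217,342) against the long edge. The end lay is at (278,366), just off the panel's end, so what I felt was friction. I go on in x.

drive_tool(
  steps=[
    [0, 0, 0, -0.002, 0, 0, -1],
    [0, 0, 0, 0, 0, 0, -1],
    [0, 0, 0, 0, 0, 0, -1],
  ],
)

```text
time: 14.33
eef_pos: [0.5708, -0.018, 0.0376]
tool_rot: [0.056, 0.998, 0.001, -0.004]
wrist_force: [-7.7, 6.8, 6.1]
grip_width: 0.058
grasp_force: 65.4
```

drive_tool(
  steps=[
    [0, 0, 0, -0.002, 0, -0.001, -1],
    [0, 0, 0, 0, 0, 0, -1],
    [0, 0, 0, 0, 0, 0, -1],
  ],
)

```text
time: 14.58
eef_pos: [0.5708, -0.018, 0.0376]
tool_rot: [0.056, 0.998, 0.001, -0.005]
wrist_force: [-10.1, 7.2, 5.5]
grip_width: 0.0577
grasp_force: 65.4
```

drive_tool(
  steps=[
    [0, 0, 0, -0.002, 0, 0, -1],
    [0, 0, 0, 0, 0, 0, -1],
    [0, 0, 0, 0, 0, 0, -1],
  ],
)

```text
time: 14.83
eef_pos: [0.5709, -0.018, 0.0374]
tool_rot: [0.056, 0.998, 0.001, -0.007]
wrist_force: [-11.9, 6.7, 7.7]
grip_width: 0.0581
grasp_force: 65.7
```

drive_tool(
  steps=[
    [0, 0, 0, 0, 0.0015, -0.002, -1],
    [0, 0, 0, 0, 0, 0, -1],
    [0, 0, 0, 0, 0, 0, -1],
  ],
)

```text
time: 15.08
eef_pos: [0.5709, -0.0179, 0.0376]
tool_rot: [0.056, 0.998, 0.001, -0.006]
wrist_force: [-10.4, 3.3, 3.2]
grip_width: 0.0576
grasp_force: 65.1
```

Run:
```python
from h import *
M=ctrl.camera_model('wrist'); im,d=ctrl.grab_frame('wrist')
cv2.imwrite('pics/w6.png',cv2.resize(im[150:390,180:380,::-1],None,fx=2.5,fy=2.5,interpolation=cv2.INTER_CUBIC))
togo(.5724,-.0173,.0375,173.5)
```

```text
t 15.13 p [ 0.5708 -0.0179  0.0375] phi 173.58 tilt [-0.013  0.002 -1.   ] shift units [-0.003   0.0015  0.    ] wz units 0.0017 F [-10.2   3.6   2.2] w 0.058 65.1
```

View pics/w6.png

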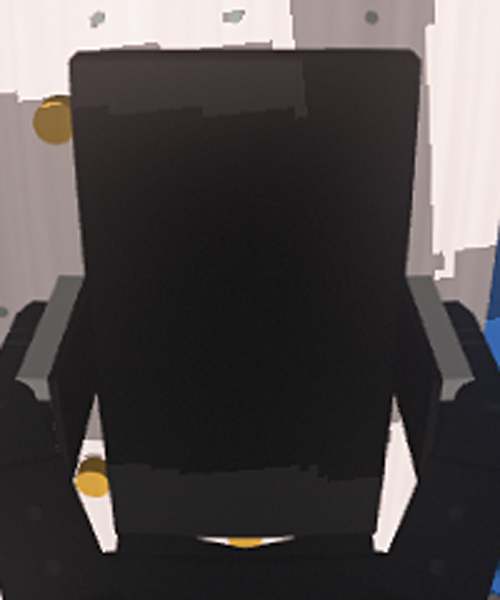

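The end force holds at 10 N with little side or down load, so the panel is against all three lays. I release just clear, then lift.

drive_tool(
  steps=[
    [0, 0, 0, 0, 0, 0, 0.6],
    [0, 0, 0, 0, 0, 0, 0.6],
    [0, 0, 0, 0, 0, 0, 0.6],
    [0, 0, 0, 0, 0, 0, 0.6],
  ],
)

```text
time: 15.47
eef_pos: [0.5764, -0.0192, 0.0406]
tool_rot: [0.056, 0.998, -0.0, 0.0]
wrist_force: [-0.2, -0.8, 0.4]
grip_width: 0.0684
grasp_force: 0.0
```

Run:
```python
from h import *
s,p,Rm=pose(); M=ctrl.camera_model('wrist'); im,d=ctrl.grab_frame('wrist')
cv2.imwrite('pics/w7.png',im[:,:,::-1])
togo(.5724,-.0173,.0375,173.5)
for q in ctrl.trace('wrist','panel')[:2]:
    r,c=np.nonzero(q['region']); print(round(q['conf'],2),np.round(q['at']),len(r),rect(fish(M,r,c,.038)))
```

```text
t 15.52 p [ 0.5765 -0.0191  0.0407] phi 173.59 tilt [ 0.001 -0.    -1.   ] shift units [0.0085 0.0027 0.0063] wz units 0.002 F [ 0.8  0.1 -0.2] w 0.0686 0.0
0.81 [246. 281.] 24866 (array([570.8, -17.7]), array([111.9,  60.5]), -6.45)
0.65 [332. 526.] 3963 (array([663.1, 159. ]), array([100.9,  50.1]), 36.34)
```

Released, with the panel at (570.8, −17.7), yaw −6.45°. I lift, turn a quarter, and check from above on the way.

drive_tool(
  steps=[
    [0, 0, 0, 0, 0, -0.03, 0.6],
    [0, 0, 0, 0, 0, -0.07, 0.6],
    [0, 0, 0, 0, 0, -0.078, 0.6],
    [0, 0, 0, 0, 0, -0.078, 0.6],
    [0, 0, 0, 0, 0, -0.078, 0.6],
    [0, 0, 0, 0, 0, -0.03, 0.6],
    [0, 0, 0, 0, 0, 0, 0.6],
    [0, 0, 0, 0, 0, 0, 0.6],
  ],
)

```text
time: 16.23
eef_pos: [0.5767, -0.019, 0.2238]
tool_rot: [0.056, 0.998, -0.0, 0.002]
wrist_force: [-0.4, 0.5, -0.8]
grip_width: 0.0685
grasp_force: 0.0
```

Run:
```python
from h import *
s,p,Rm=pose(); M=ctrl.camera_model('wrist'); im,d=ctrl.grab_frame('wrist')
cv2.imwrite('pics/w8.png',im[:,:,::-1])
togo(.5724,-.0173,.0375,173.5)
for q in ctrl.trace('wrist','panel')[:2]:
    r,c=np.nonzero(q['region']); print(round(q['conf'],2),np.round(q['at']),len(r),rect(fish(M,r,c,.038)))
hsv=cv2.cvtColor(im,cv2.COLOR_RGB2HSV).astype(int)
br=((hsv[...,0]>8)&(hsv[...,0]<35)&(hsv[...,1]>100)&(hsv[...,2]>60)).astype(np.uint8)
n,lab,st,ce=cv2.connectedComponentsWithStats(br)
for k in range(1,n):
    if 8<st[k,4]<300: 
        q=fish(M,ce[k][1:],ce[k][:1],.035)[0]
        if .5<q[0]<.66 and -.08<q[1]<.03: print('brass',st[k,4],ce[k].round(),q.round(4))
```

```text
t 16.28 p [ 0.5756 -0.0188  0.2217] phi 173.59 tilt [-0.001 -0.    -1.   ] shift units [0.0065 0.0023 0.3683] wz units 0.0019 F [-0.5 -0.2 -1.4] w 0.0684 0.0
0.9 [248. 449.] 2798 (array([684.9, 179.5]), array([107. ,  55.6]), 36.05)
0.66 [173. 280.] 6284 (array([571.7, -17.6]), array([110.3,  61.9]), -6.46)
brass 48 [244. 135.] [ 0.5258 -0.0469]
brass 45 [246. 214.] [ 0.6087 -0.0561]
brass 37 [278. 229.] [ 0.6302 -0.0248]
```

The panel and the three lays agree to 0.4 mm, so it is snug. Next I turn and rise over the ball.

drive_tool(
  steps=[
    [0, 0, 0.154, 0, 0, -0.042, 0.6],
    [0, 0, 0.154, 0, 0, -0.042, 0.6],
    [0, 0, 0.154, 0, 0, -0.042, 0.6],
    [0, 0, 0.154, 0, 0, -0.042, 0.6],
    [0, 0, 0.154, 0, 0, -0.042, 0.6],
    [0, 0, 0.154, 0, 0, -0.042, 0.6],
    [0, 0, 0.154, 0, 0, -0.042, 0.6],
    [0, 0, 0.154, 0, 0, -0.042, 0.6],
    [0, 0, 0.154, 0, 0, -0.042, 0.6],
    [0, 0, 0.154, 0, 0, -0.042, 0.6],
  ],
)

```text
time: 17.17
eef_pos: [0.5757, -0.0188, 0.4302]
tool_rot: [0.616, 0.788, -0.001, -0.002]
wrist_force: [0.5, 0.5, -1.0]
grip_width: 0.0682
grasp_force: 0.0
```

drive_tool(
  steps=[
    [0, 0, 0.154, 0, 0, 0, 0.6],
    [0, 0, 0.154, 0, 0, 0, 0.6],
    [0, 0, 0.154, 0, 0, 0, 0.6],
    [0, 0, 0, 0, 0, 0, 0.6],
    [0, 0, 0, 0, 0, 0, 0.6],
  ],
)

```text
time: 17.58
eef_pos: [0.5758, -0.0188, 0.4299]
tool_rot: [0.745, 0.667, -0.001, -0.001]
wrist_force: [0.6, -1.1, -0.4]
grip_width: 0.0683
grasp_force: 0.0
```

Run:
```python
from h import *
for cam in ['side','scene']:
    im,d=ctrl.grab_frame(cam); M=ctrl.camera_model(cam)
    ts=ctrl.trace(cam,'screen_knob')[:1]
    full=d>0; P=np.zeros(im.shape); P[full]=pts(cam,full,d,M); X,Y,Z=P[...,0],P[...,1],P[...,2]
    m=full&(im.max(2)<60)&(X>.52)&(X<.60)&(Y>-.17)&(Y<-.09)&(Z>.31)&(Z<.37)
    Q=P[m]; o=np.array(M['extrinsics'])[:3,3]
    from scipy.optimize import least_squares
    f=least_squares(lambda c:np.linalg.norm(Q-c,axis=1)-.015,Q.mean(0)+.01*(Q.mean(0)-o)/np.linalg.norm(o-Q.mean(0)),loss='soft_l1',f_scale=.002)
    print(cam,len(Q),Q.mean(0).round(4),'centre',f.x.round(4))
togo(.560,-.1275,.42,83.5)
```

```text
side 92 [ 0.5581 -0.1204  0.3469] centre [ 0.5623 -0.1289  0.3414]
scene 108 [ 0.5673 -0.1286  0.3483] centre [ 0.5599 -0.1283  0.3408]
t 17.78 p [ 0.5759 -0.0188  0.4315] phi 83.58 tilt [-0.001  0.    -1.   ] shift units [-0.2196 -0.0073  0.0231] wz units 0.0018 F [-0.7 -0.6  0.2] w 0.0678 0.0
```

drive_tool(
  steps=[
    [0, 0, 0, -0.074, -0.0054, 0, 0.6],
    [0, 0, 0, -0.074, 0, 0, 0.6],
    [0, 0, 0, -0.0734, 0, 0, 0.6],
    [0, 0, 0, 0, 0, 0.04, 0.6],
    [0, 0, 0, 0, 0, 0, 0.6],
    [0, 0, 0, 0, 0, 0, 0.6],
    [0, 0, 0, 0, 0, 0, 0.6],
  ],
)

```text
time: 18.37
eef_pos: [0.5609, -0.1278, 0.4127]
tool_rot: [0.746, 0.666, 0.0, -0.0]
wrist_force: [0.1, 0.2, -0.4]
grip_width: 0.0683
grasp_force: 0.0
```

Run:
```python
from h import *
togo(.5607,-.1285,.333,83.5)
M=ctrl.camera_model('wrist'); im,d=ctrl.grab_frame('wrist'); cv2.imwrite('pics/w9.png',im[:,:,::-1])
```

```text
t 18.37 p [ 0.5609 -0.1278  0.4127] phi 83.57 tilt [-0.  0. -1.] shift units [-0.0014 -0.0002  0.1593] wz units 0.0016 F [ 0.1  0.2 -0.4] w 0.0683 0.0
```

View pics/w9.png

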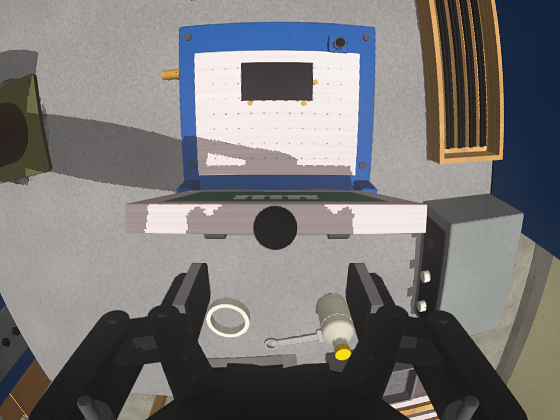

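The ball is at (275,228), centred between the pads, and the panel at (277,82) sits against its three lays. I check the ball by ray, then descend.

Run:
```python
from h import *
M=ctrl.camera_model('wrist'); print(fish(M,[228.],[275.],.341).round(4))
# arc plan: tool x = press +y, tool z = down
n=np.r_[1.333:0.10:14j]; X=295*np.cos(n); Z=295*np.sin(n)
print(np.c_[n[1:],np.diff(X)/500,-np.diff(Z)/500].round(4))
```

```text
[[ 0.5589 -0.1297]]
[[1.2382 0.0537 0.0157]
 [1.1433 0.0519 0.0208]
 [1.0485 0.0497 0.0256]
 [0.9536 0.0471 0.0302]
 [0.8588 0.044  0.0345]
 [0.7639 0.0406 0.0385]
 [0.6691 0.0367 0.0422]
 [0.5742 0.0326 0.0455]
 [0.4794 0.0281 0.0484]
 [0.3845 0.0234 0.0508]
 [0.2897 0.0185 0.0528]
 [0.1948 0.0134 0.0543]
 [0.1    0.0082 0.0553]]
```

drive_tool(
  steps=[
    [0, 0, 0, -0.001, 0, 0.06, 0.6],
    [0, 0, 0, 0, 0, 0.06, 0.6],
    [0, 0, 0, 0, 0, 0.04, 0.6],
    [0, 0, 0, 0, 0, 0, 0.6],
    [0, 0, 0, 0, 0, 0, 0.6],
  ],
)

```text
time: 18.83
eef_pos: [0.5607, -0.1281, 0.3322]
tool_rot: [0.746, 0.666, -0.0, -0.001]
wrist_force: [-0.1, -0.7, 0.3]
grip_width: 0.0678
grasp_force: 0.0
```

drive_tool(
  steps=[
    [0, 0, 0, -0.001, -0.002, 0, 0.2],
    [0, 0, 0, 0, 0, 0, -1],
    [0, 0, 0, 0, 0, 0, -1],
    [0, 0, 0, 0, 0, 0, -1],
    [0, 0, 0, 0, 0, 0, -1],
    [0, 0, 0, 0, 0, 0, -1],
    [0, 0, 0, 0, 0, 0, -1],
  ],
)

```text
time: 19.42
eef_pos: [0.5588, -0.1292, 0.3354]
tool_rot: [0.746, 0.666, -0.0, -0.0]
wrist_force: [-6.1, 1.9, 6.6]
grip_width: 0.0272
grasp_force: 58.5
```

Run:
```python
from h import *
togo(.5607,-.1285,.333,83.5)
```

```text
t 19.42 p [ 0.5588 -0.1292  0.3354] phi 83.5 tilt [-0.001 -0.    -1.   ] shift units [0.0018 0.0036 0.0048] wz units -0.0001 F [-6.1  1.9  6.6] w 0.0272 58.5
```

drive_tool(
  steps=[
    [0, 0, 0, 0, -0.002, -0.002, -1],
    [0, 0, 0, 0.012, 0, 0.003, -1],
    [0, 0, 0, 0.0148, 0, 0.0049, -1],
    [0, 0, 0, 0.0268, 0, 0.0079, -1],
    [0, 0, 0, 0, 0, 0, -1],
  ],
)

```text
time: 19.83
eef_pos: [0.562, -0.1008, 0.327]
tool_rot: [0.746, 0.666, 0.001, 0.0]
wrist_force: [-2.7, 1.6, 6.8]
grip_width: 0.027
grasp_force: 59.6
```

Run:
```python
from h import *
togo(.5607,-.1285,.333,83.5)
h=np.array([.5517,-.1963]); u=np.array([.1132,.9936])
s,p,_=pose(); print('r,lat,ang',(p[:2]-h)@u, (p[:2]-h)@[.9936,-.1132], np.arctan2(p[2]+.0075-.0545,(p[:2]-h)@u), np.hypot(p[2]+.0075-.0545,(p[:2]-h)@u))
```

```text
t 19.83 p [ 0.562  -0.1008  0.327 ] phi 83.57 tilt [ 0.002  0.001 -1.   ] shift units [-0.0554  0.0036 -0.0121] wz units 0.0016 F [-2.7  1.6  6.8] w 0.027 59.6
r,lat,ang 0.0960840865730356 -0.0005538878802693915 1.2402102041244496 0.29600996798033896
```

drive_tool(
  steps=[
    [0, 0, 0, 0.026, 0, 0.009, -1],
    [0, 0, 0, 0.026, 0, 0.01, -1],
    [0, 0, 0, 0.025, 0, 0.0128, -1],
    [0, 0, 0, 0.0248, 0, 0.0128, -1],
    [0, 0, 0, 0.0235, 0, 0.015, -1],
    [0, 0, 0, 0.0235, 0, 0.0152, -1],
    [0, 0, 0, 0, 0, 0, -1],
  ],
)

```text
time: 20.42
eef_pos: [0.5709, -0.0241, 0.2897]
tool_rot: [0.746, 0.666, 0.003, -0.001]
wrist_force: [-4.8, 8.8, 9.3]
grip_width: 0.0271
grasp_force: 59.9
```

drive_tool(
  steps=[
    [0, 0, 0, 0.022, 0, 0.017, -1],
    [0, 0, 0, 0.022, 0, 0.0174, -1],
    [0, 0, 0, 0.0203, 0, 0.019, -1],
    [0, 0, 0, 0.0203, 0, 0.0194, -1],
    [0, 0, 0, 0, 0, 0, -1],
  ],
)

```text
time: 20.83
eef_pos: [0.5758, 0.0196, 0.2534]
tool_rot: [0.745, 0.667, 0.005, -0.002]
wrist_force: [-2.1, 13.7, 13.6]
grip_width: 0.0264
grasp_force: 58.4
```

```bash
cat >> h.py <<'E'
def arc():
    h=np.array([.5517,-.1963]); u=np.array([.1132,.9936]); s,p,_=pose(); y=(p[:2]-h)@u; z=p[2]+.0075-.0545
    print('y z lat',y.round(4),z.round(4),((p[:2]-h)@[.9936,-.1132]).round(4),'ang',np.arctan2(z,y).round(4),'rad',np.hypot(z,y).round(4),'F',np.round(s['wrist_force'],1),'along',np.round(np.dot(np.array(s['wrist_force'])[:2],u),1))
E
python3 -c "
from h import *
arc()"
```

```text
y z lat 0.2172 0.2064 -0.0005 ang 0.7599 rad 0.2997 F [-2.1 13.7 13.6] along 13.4
```

drive_tool(
  steps=[
    [0, 0, 0, 0.005, 0, -0.005, -1],
    [0, 0, 0, 0, 0, 0, -1],
    [0, 0, 0, 0, 0, 0, -1],
  ],
)

```text
time: 21.08
eef_pos: [0.5756, 0.0181, 0.2551]
tool_rot: [0.745, 0.667, 0.002, -0.001]
wrist_force: [-0.7, 7.5, 5.7]
grip_width: 0.0262
grasp_force: 60.0
```

```bash
python3 -c "
from h import *
arc()"
```

```text
y z lat 0.2157 0.2081 -0.0005 ang 0.7673 rad 0.2997 F [-0.7  7.5  5.7] along 7.4
```

drive_tool(
  steps=[
    [0, 0, 0, 0.003, 0, -0.002, -1],
    [0, 0, 0, 0.018, 0, 0.0195, -1],
    [0, 0, 0, 0.018, 0, 0.0195, -1],
    [0, 0, 0, 0.0178, 0, 0.0235, -1],
    [0, 0, 0, 0.0178, 0, 0.0235, -1],
    [0, 0, 0, 0, 0, 0, -1],
  ],
)

```text
time: 21.58
eef_pos: [0.5805, 0.0588, 0.2115]
tool_rot: [0.746, 0.666, 0.005, -0.003]
wrist_force: [-1.1, 16.4, 10.4]
grip_width: 0.0223
grasp_force: 56.1
```

```bash
python3 -c "
from h import *
arc()"
```

```text
y z lat 0.2567 0.1645 -0.0003 ang 0.5698 rad 0.3049 F [-1.1 16.4 10.4] along 16.2
```

Grip width is falling: the pads are riding outward off the ball. I measure before anything else.

Run:
```python
from h import *
h=np.array([.5517,-.1963]); u=np.array([.1132,.9936]); v=np.array([.9936,-.1132])
for cam in ['side','scene']:
    im,d=ctrl.grab_frame(cam); M=ctrl.camera_model(cam); cv2.imwrite(f'pics/{cam}1.png',im[:,:,::-1])
    np.savez(f'{cam}.npz',im=im,d=d,**{k:np.array(M[k]) for k in ['fx','fy','cx','cy','extrinsics']})
    full=d>0; P=pts(cam,full,d,M); rgb=im[full].astype(int)
    x=(P[:,:2]-h)@v; y=(P[:,:2]-h)@u; z=P[:,2]-.0545
    sat=rgb.max(1)-rgb.min(1)
    m=(abs(x)<.13)&(y>.03)&(y<.27)&(z>.05)&(sat<45)&(rgb.max(1)>110)
    # only rails away from arm
    for nm,sel in [('left',m&(x<-.105)),('right',m&(x>.105))]:
        if sel.sum()>30:
            a,b=np.polyfit(y[sel],z[sel],1); rr=np.hypot(y[sel],z[sel]); print(cam,nm,sel.sum(),'slope ang',np.arctan(a).round(3),'med ang',np.median(np.arctan2(z[sel],y[sel])).round(3),'b',b.round(4),'maxr',np.percentile(rr,98).round(3))
    dk=(rgb.max(1)<60)&(abs(x)<.02)&(y>.2)&(y<.31)&(z>.12)&(z<.21)
    if dk.sum(): print('dark',dk.sum(),np.c_[x,y,z][dk].mean(0).round(4),np.percentile(np.c_[x,y,z][dk],[5,95],axis=0).round(3).tolist())
arc()
```

```text
side left 411 slope ang 1.031 med ang 0.668 b -0.1041 maxr 0.559
side right 80 slope ang -0.365 med ang 0.619 b 0.2266 maxr 0.261
dark 137 [0.0053 0.2587 0.1808] [[-0.019, 0.248, 0.151], [0.018, 0.269, 0.204]]
scene left 418 slope ang 0.719 med ang 0.682 b -0.0071 maxr 0.256
scene right 606 slope ang 0.584 med ang 0.682 b 0.0181 maxr 0.255
dark 68 [0.0074 0.2358 0.1794] [[-0.003, 0.227, 0.169], [0.015, 0.244, 0.186]]
y z lat 0.2559 0.166 -0.0003 ang 0.5754 rad 0.3051 F [-2.9 16.   9.3] along 15.5
```

The frame is at about 0.61 rad with the ball at y 0.242, z 0.169 from the hinge, so the TCP is 14 mm too far out. I raise the screen back to where it holds itself, then regrip.

drive_tool(
  steps=[
    [0, 0, 0, -0.016, 0, -0.018, -1],
    [0, 0, 0, -0.018, 0, -0.019, -1],
    [0, 0, 0, -0.02, 0, -0.019, -1],
    [0, 0, 0, -0.021, 0, -0.019, -1],
    [0, 0, 0, -0.022, 0, -0.019, -1],
    [0, 0, 0, 0, 0, 0, -1],
    [0, 0, 0, 0, 0, 0, -1],
  ],
)

```text
time: 22.27
eef_pos: [0.5758, 0.0073, 0.2636]
tool_rot: [0.746, 0.666, 0.004, 0.002]
wrist_force: [-0.7, 5.6, 4.5]
grip_width: 0.0001
grasp_force: 0.4
```

```bash
cat >> h.py <<'E'
def ang():
    h=np.array([.5517,-.1963]); u=np.array([.1132,.9936]); v=np.array([.9936,-.1132]); out=[]
    from scipy.optimize import least_squares
    im,d=ctrl.grab_frame('scene'); M=ctrl.camera_model('scene'); full=d>0; P=pts('scene',full,d,M); rgb=im[full].astype(int)
    x=(P[:,:2]-h)@v; y=(P[:,:2]-h)@u; z=P[:,2]-.0545; r=np.hypot(y,z)
    sat=rgb.max(1)-rgb.min(1); m=(abs(x)<.128)&(y>.02)&(r>.06)&(r<.25)&(z>.0)&(sat<45)&(rgb.max(1)>110)
    for nm,sl in [('L',m&(x<-.108)),('R',m&(x>.108))]:
        if sl.sum()<30: continue
        best=max(np.arange(0,1.36,.005),key=lambda t:np.sum(abs(-np.sin(t)*y[sl]+np.cos(t)*z[sl]-.0125)<.003))
        out.append((nm,int(sl.sum()),round(best,3),int(np.sum(abs(-np.sin(best)*y[sl]+np.cos(best)*z[sl]-.0125)<.003))))
    t=np.mean([o[2] for o in out]); print(out,'ball y z',np.round([.295*np.cos(t),.295*np.sin(t)],4))
    dk=(rgb.max(1)<60)&(abs(x)<.014)&(r>.26)&(r<.32)&(z>.02)
    if dk.sum()>5: print('dark',dk.sum(),np.c_[x,y,z][dk].mean(0).round(4))
E
python3 -c "
from h import *
ang(); arc()"
```

```text
[('L', 198, np.float64(0.91), 187), ('R', 290, np.float64(0.915), 276)] ball y z [0.1805 0.2334]
dark 95 [0.0063 0.1803 0.2401]
y z lat 0.2042 0.2143 0.0004 ang 0.8095 rad 0.2961 F [-1.   4.2  3.1] along 4.1
```

The fingers came off outward and shut, and the screen holds at 0.91 rad without having dropped. I back off, open, and come down over the ball again.

drive_tool(
  steps=[
    [0, 0, 0, 0.06, 0, 0, -1],
    [0, 0, 0, 0, 0, -0.08, -1],
    [0, 0, 0, 0, 0, -0.08, 0.4],
    [0, 0, 0, 0, 0, -0.01, 0.4],
    [0, 0, 0, -0.053, 0, 0, 0.4],
    [0, 0, 0, -0.053, 0, 0, 0.4],
    [0, 0, 0, 0, 0, 0, 0.4],
    [0, 0, 0, 0, 0, 0, 0.4],
    [0, 0, 0, 0, 0, 0, 0.4],
  ],
)

```text
time: 23.07
eef_pos: [0.5714, -0.018, 0.3429]
tool_rot: [0.746, 0.666, -0.0, -0.0]
wrist_force: [0.7, 0.5, -0.8]
grip_width: 0.0601
grasp_force: 0.0
```

Run:
```python
from h import *
ang(); arc(); togo(.5721,-.0170,.280,83.5)
h=np.array([.5517,-.1963]); u=np.array([.1132,.9936]); v=np.array([.9936,-.1132])
M=ctrl.camera_model('wrist'); im,d=ctrl.grab_frame('wrist')
# ball in wrist view: expected pixel of ball centre
E_=np.array(M['extrinsics']); 
def px(P):
    q=E_[:3,:3].T@(P-E_[:3,3]); a=np.array([q[0],-q[1],-q[2]]); th=np.arctan2(np.hypot(*a[:2]),a[2]); k=M['fx']*th/np.hypot(*a[:2]); return M['cx']+k*a[0],M['cy']+k*a[1]
for t in (.89,.91,.93): print(t,np.round(px(np.r_[h+u*.295*np.cos(t),.0545+.295*np.sin(t)]),1))
c,r=px(np.r_[h+u*.295*np.cos(.91),.0545+.295*np.sin(.91)]); c,r=int(c),int(r)
m=np.zeros(d.shape,bool); m[max(r-45,0):r+45,c-45:c+45]=True; m&=(im.max(2)<55)
n,lab,st,ce=cv2.connectedComponentsWithStats(m.astype(np.uint8)); k=1+st[1:,4].argmax(); print('ball px',st[k],ce[k].round(1), 'at z',[ (fish(M,ce[k][1:],ce[k][:1],z)[0]-h)@u for z in (.283,.288,.293)])
cv2.imwrite('pics/w10.png',im[:,:,::-1])
```

```text
[('L', 197, np.float64(0.92), 190), ('R', 286, np.float64(0.92), 266)] ball y z [0.1787 0.2347]
dark 60 [0.008  0.1761 0.2424]
y z lat 0.1797 0.2961 -0.0006 ang 1.0252 rad 0.3464 F [ 0.4 -0.8 -0.2] along -0.8
t 23.12 p [ 0.5714 -0.0176  0.3431] phi 83.5 tilt [-0.001  0.    -1.   ] shift units [0.0014 0.0013 0.1262] wz units -0.0 F [ 0.4 -0.8 -0.2] w 0.0597 0.0
0.89 [278.9 224. ]
0.91 [278.9 233. ]
0.93 [278.9 242.1]
ball px [255 218  46  46 876] [275.3 232.5] at z [np.float64(0.17939846174115887), np.float64(0.18161055072513985), np.float64(0.18382263970912086)]
```

drive_tool(
  steps=[
    [0, 0, 0, 0, -0.001, 0.06, 0.4],
    [0, 0, 0, 0, 0, 0.06, 0.4],
    [0, 0, 0, 0, 0, 0.005, 0.4],
    [0, 0, 0, 0, 0, 0, -0.1],
    [0, 0, 0, 0, 0, 0, -0.1],
    [0, 0, 0, 0, 0, 0, -0.1],
  ],
)

```text
time: 23.67
eef_pos: [0.5719, -0.0179, 0.2841]
tool_rot: [0.746, 0.666, 0.001, 0.001]
wrist_force: [0.3, 0.3, 0.1]
grip_width: 0.0389
grasp_force: 0.0
```

Run:
```python
from h import *
ang(); arc(); togo(.5721,-.0170,.280,83.5)
```

```text
[('L', 196, np.float64(0.92), 188), ('R', 278, np.float64(0.92), 263)] ball y z [0.1787 0.2347]
dark 16 [0.0031 0.1663 0.24  ]
y z lat 0.1794 0.2372 -0.0001 ang 0.9233 rad 0.2974 F [ 0.5 -0.8  1. ] along -0.7
t 23.72 p [ 0.5719 -0.018   0.2842] phi 83.51 tilt [ 0.004 -0.    -1.   ] shift units [0.0021 0.0001 0.0085] wz units 0.0003 F [ 0.5 -0.8  1. ] w 0.0383 0.0
```

drive_tool(
  steps=[
    [0, 0, 0, 0, 0, 0, -1],
    [0, 0, 0, 0, 0, 0, -1],
    [0, 0, 0, 0, 0, 0, -1],
    [0, 0, 0, 0, 0, 0, -1],
  ],
)

```text
time: 24.05
eef_pos: [0.5715, -0.0175, 0.2838]
tool_rot: [0.746, 0.666, 0.002, 0.001]
wrist_force: [0.1, 4.1, 5.8]
grip_width: 0.0271
grasp_force: 58.8
```

drive_tool(
  steps=[
    [0, 0, 0, 0.0012, 0, -0.0016, -1],
    [0, 0, 0, 0, 0, 0, -1],
    [0, 0, 0, 0, 0, 0, -1],
  ],
)

```text
time: 24.3
eef_pos: [0.5715, -0.0172, 0.2836]
tool_rot: [0.746, 0.666, 0.001, 0.001]
wrist_force: [1.2, 3.2, 5.5]
grip_width: 0.0271
grasp_force: 59.1
```

Run:
```python
from h import *
ang(); arc(); s,p,R=pose(); print(p.round(4),s['grip_width'])
```

```text
[('L', 193, np.float64(0.915), 186), ('R', 294, np.float64(0.915), 278)] ball y z [0.1799 0.2338]
dark 13 [0.005  0.1668 0.2397]
y z lat 0.1802 0.2366 -0.0006 ang 0.9198 rad 0.2974 F [1.3 3.6 5.4] along 3.7
[ 0.5715 -0.0172  0.2836] 0.02663125684790677
```

drive_tool(
  steps=[
    [0, 0, 0, -0.0036, 0, 0.0048, -1],
    [0, 0, 0, 0, 0, 0, -1],
    [0, 0, 0, 0, 0, 0, -1],
  ],
)

```text
time: 24.6
eef_pos: [0.5716, -0.017, 0.2834]
tool_rot: [0.746, 0.666, 0.003, -0.0]
wrist_force: [-0.8, 9.1, 12.6]
grip_width: 0.027
grasp_force: 59.6
```

The ball is firmly held now, and the arm gives about 3 N/mm. I unload the radial force and go on in small checked steps.

drive_tool(
  steps=[
    [0, 0, 0, 0.006, 0, -0.008, -1],
    [0, 0, 0, 0, 0, 0, -1],
    [0, 0, 0, 0.012, 0, 0.0093, -1],
    [0, 0, 0, 0.012, 0, 0.0093, -1],
    [0, 0, 0, 0, 0, 0, -1],
    [0, 0, 0, 0, 0, 0, -1],
  ],
)

```text
time: 25.1
eef_pos: [0.573, -0.0042, 0.2732]
tool_rot: [0.746, 0.666, 0.0, 0.001]
wrist_force: [5.6, -1.5, -1.8]
grip_width: 0.0271
grasp_force: 60.8
```

Run:
```python
from h import *
ang(); arc(); s,p,R=pose(); print(p.round(4),s['grip_width'])
```

```text
[('L', 214, np.float64(0.86), 206), ('R', 308, np.float64(0.86), 296)] ball y z [0.1925 0.2236]
dark 13 [0.0056 0.1799 0.2293]
y z lat 0.1932 0.2263 -0.0006 ang 0.8641 rad 0.2975 F [ 6.3 -0.8 -2.2] along -0.1
[ 0.573  -0.0043  0.2733] 0.027111565081274214
```

drive_tool(
  steps=[
    [0, 0, 0, 0.011, 0.002, 0.0099, -1],
    [0, 0, 0, 0.011, 0.001, 0.0099, -1],
    [0, 0, 0, 0.0104, 0, 0.0104, -1],
    [0, 0, 0, 0.0104, 0, 0.0104, -1],
    [0, 0, 0, 0, 0, 0, -1],
    [0, 0, 0, 0, 0, 0, -1],
  ],
)

```text
time: 25.65
eef_pos: [0.5755, 0.0175, 0.2532]
tool_rot: [0.746, 0.666, -0.001, -0.001]
wrist_force: [-2.5, -0.4, -2.2]
grip_width: 0.027
grasp_force: 61.0
```

Run:
```python
from h import *
ang(); arc(); s,p,R=pose(); print(p.round(4),s['grip_width'])
```

```text
[('L', 240, np.float64(0.76), 220), ('R', 348, np.float64(0.76), 331)] ball y z [0.2138 0.2032]
dark 21 [0.0033 0.2023 0.2099]
y z lat 0.2148 0.2065 -0.0005 ang 0.7656 rad 0.298 F [-3.2 -0.8 -2.3] along -1.2
[0.5755 0.0172 0.2535] 0.02677061100398717
```

drive_tool(
  steps=[
    [0, 0, 0, 0.0099, 0, 0.011, -1],
    [0, 0, 0, 0.0099, 0, 0.011, -1],
    [0, 0, 0, 0.0093, 0, 0.0114, -1],
    [0, 0, 0, 0.0093, 0, 0.0114, -1],
    [0, 0, 0, 0, 0, 0, -1],
    [0, 0, 0, 0, 0, 0, -1],
  ],
)

```text
time: 26.2
eef_pos: [0.5778, 0.037, 0.2318]
tool_rot: [0.746, 0.665, 0.0, -0.002]
wrist_force: [-4.5, 3.0, 1.2]
grip_width: 0.0269
grasp_force: 61.7
```

Run:
```python
from h import *
ang(); arc(); s,p,R=pose(); print(p.round(4),s['grip_width'])
```

```text
[('L', 258, np.float64(0.67), 236), ('R', 388, np.float64(0.665), 355)] ball y z [0.2317 0.1826]
dark 20 [0.0053 0.2207 0.189 ]
y z lat 0.2347 0.1849 -0.0005 ang 0.6675 rad 0.2988 F [-5.3  2.9  1. ] along 2.2
[0.5778 0.0369 0.2319] 0.026837791228777844
```

drive_tool(
  steps=[
    [0, 0, 0, 0.0082, -0.001, 0.0118, -1],
    [0, 0, 0, 0.0082, -0.001, 0.0118, -1],
    [0, 0, 0, 0.0078, 0, 0.0122, -1],
    [0, 0, 0, 0.0078, 0, 0.0122, -1],
    [0, 0, 0, 0, 0, 0, -1],
    [0, 0, 0, 0, 0, 0, -1],
  ],
)

```text
time: 26.75
eef_pos: [0.5799, 0.0548, 0.2094]
tool_rot: [0.746, 0.666, 0.003, -0.002]
wrist_force: [-3.9, 8.5, 3.4]
grip_width: 0.0272
grasp_force: 62.5
```

Run:
```python
from h import *
ang(); arc(); s,p,R=pose(); print(p.round(4),s['grip_width'])
```

```text
[('L', 278, np.float64(0.58), 240), ('R', 408, np.float64(0.575), 368)] ball y z [0.2472 0.161 ]
dark 32 [0.0054 0.2375 0.169 ]
y z lat 0.2526 0.1626 -0.0004 ang 0.572 rad 0.3004 F [-4.8  9.5  4.1] along 8.9
[0.5799 0.0547 0.2096] 0.027418701976274506
```

The pads creep outward along the stem as the screen turns, 5 mm so far. I go back up to where it holds itself and regrip with an inward bias.

drive_tool(
  steps=[
    [0, 0, 0, -0.012, 0, -0.0172, -1],
    [0, 0, 0, -0.0125, 0, -0.017, -1],
    [0, 0, 0, -0.013, 0, -0.0168, -1],
    [0, 0, 0, -0.0135, 0, -0.0164, -1],
    [0, 0, 0, -0.014, 0, -0.016, -1],
    [0, 0, 0, 0, 0, 0, -1],
    [0, 0, 0, 0, 0, 0, -1],
  ],
)

```text
time: 27.38
eef_pos: [0.5761, 0.0216, 0.2524]
tool_rot: [0.746, 0.666, 0.003, -0.001]
wrist_force: [-3.3, 7.3, 5.8]
grip_width: 0.027
grasp_force: 61.2
```

Run:
```python
from h import *
ang(); arc(); s,p,R=pose(); print(p.round(4),s['grip_width'],np.round(s['torque'],2))
```

```text
[('L', 243, np.float64(0.765), 229), ('R', 354, np.float64(0.765), 335)] ball y z [0.2128 0.2043]
dark 32 [0.0061 0.2035 0.2117]
y z lat 0.2195 0.2052 -0.0005 ang 0.7518 rad 0.3005 F [-3.7  6.   7. ] along 5.6
[0.5761 0.0218 0.2522] 0.0268695256738835 [1.29 0.45 0.37]
```

drive_tool(
  steps=[
    [0, 0, 0, 0, 0, 0, -0.1],
    [0, 0, 0, 0, 0, 0, -0.1],
    [0, 0, 0, -0.014, 0, 0, -0.1],
    [0, 0, 0, 0, 0, 0, -0.1],
    [0, 0, 0, 0, 0, 0, -0.1],
  ],
)

```text
time: 27.85
eef_pos: [0.5749, 0.0119, 0.2495]
tool_rot: [0.746, 0.666, 0.0, 0.0]
wrist_force: [-0.2, 0.2, -0.1]
grip_width: 0.0383
grasp_force: 0.0
```

Run:
```python
from h import *
ang(); arc(); s,p,R=pose(); print(p.round(4),s['grip_width'],np.round(s['torque'],2))
h=np.array([.5517,-.1963]); u=np.array([.1132,.9936]); v=np.array([.9936,-.1132])
M=ctrl.camera_model('wrist'); im,d=ctrl.grab_frame('wrist'); cv2.imwrite('pics/w11.png',im[:,:,::-1])
E_=np.array(M['extrinsics'])
def px(P):
    q=E_[:3,:3].T@(P-E_[:3,3]); a=np.array([q[0],-q[1],-q[2]]); th=np.arctan2(np.hypot(*a[:2]),a[2]); k=M['fx']*th/np.hypot(*a[:2]); return np.array([M['cx']+k*a[0],M['cy']+k*a[1]])
for t in (.745,.765,.785):
    e=px(np.r_[h+u*.295*np.cos(t),.0545+.295*np.sin(t)]); print(t,e.round(1))
e=px(np.r_[h+u*.295*np.cos(.765),.0545+.295*np.sin(.765)])
g=im.max(2)[int(e[1])-60:int(e[1])+60,int(e[0])-60:int(e[0])+60]
c=cv2.HoughCircles(cv2.medianBlur(g.astype(np.uint8),3),cv2.HOUGH_GRADIENT,1.5,40,param1=80,param2=12,minRadius=18,maxRadius=55)
print(None if c is None else [(x+int(e[0])-60,y+int(e[1])-60,r) for x,y,r in c[0][:3]])
```

```text
[('L', 239, np.float64(0.765), 215), ('R', 357, np.float64(0.765), 333)] ball y z [0.2128 0.2043]
y z lat 0.2097 0.2025 -0.0006 ang 0.7679 rad 0.2915 F [-0.1 -0.1 -0.2] along -0.1
[0.5748 0.0121 0.2495] 0.03861472645827387 [ 0.02  0.   -0.03]
0.745 [279.5 275.2]
0.765 [279.5 287.7]
0.785 [279.6 300.6]
[(np.float32(290.25), np.float32(277.25), np.float32(50.85)), (np.float32(260.25), np.float32(307.25), np.float32(37.35)), (np.float32(335.25), np.float32(277.25), np.float32(20.1))]
```

drive_tool(
  steps=[
    [0, 0, 0, 0.003, 0, -0.001, -0.1],
    [0, 0, 0, 0, 0, 0, -1],
    [0, 0, 0, 0, 0, 0, -1],
    [0, 0, 0, 0, 0, 0, -1],
    [0, 0, 0, 0, 0, 0, -1],
  ],
)

```text
time: 28.37
eef_pos: [0.5751, 0.0143, 0.2504]
tool_rot: [0.746, 0.666, 0.0, 0.0]
wrist_force: [-0.4, 1.0, 0.5]
grip_width: 0.0276
grasp_force: 59.0
```

Run:
```python
from h import *
ang(); arc(); s,p,R=pose(); print(p.round(4),s['grip_width'],np.round(s['torque'],2))
n=np.arange(.765,.0,-.05); print(np.c_[n[1:],np.diff(295*np.cos(n))/500,-np.diff(295*np.sin(n))/500].round(4))
```

```text
[('L', 244, np.float64(0.765), 229), ('R', 352, np.float64(0.765), 336)] ball y z [0.2128 0.2043]
dark 10 [0.0032 0.2007 0.2093]
y z lat 0.2119 0.2034 -0.0005 ang 0.7649 rad 0.2937 F [0.2 1.9 1.8] along 2.0
[0.5752 0.0143 0.2504] 0.027478420763511233 [ 0.21 -0.1  -0.09]
[[0.715  0.0199 0.0218]
 [0.665  0.0188 0.0227]
 [0.615  0.0176 0.0237]
 [0.565  0.0164 0.0245]
 [0.515  0.0152 0.0253]
 [0.465  0.0139 0.026 ]
 [0.415  0.0126 0.0267]
 [0.365  0.0112 0.0273]
 [0.315  0.0098 0.0278]
 [0.265  0.0084 0.0283]
 [0.215  0.007  0.0287]
 [0.165  0.0056 0.029 ]
 [0.115  0.0041 0.0292]
 [0.065  0.0027 0.0294]
 [0.015  0.0012 0.0295]]
```

A much better grip: force near zero, width 27.6 mm. I descend again.

drive_tool(
  steps=[
    [0, 0, 0, 0.0199, 0, 0.0218, -1],
    [0, 0, 0, 0.0188, 0, 0.0227, -1],
    [0, 0, 0, 0, 0, 0, -1],
  ],
)

```text
time: 28.67
eef_pos: [0.5775, 0.0355, 0.2257]
tool_rot: [0.746, 0.666, 0.001, -0.001]
wrist_force: [3.3, 1.8, 1.3]
grip_width: 0.027
grasp_force: 59.8
```

Run:
```python
from h import *
ang(); arc(); s,p,R=pose(); print(p.round(4),s['grip_width'],np.round(s['torque'],2))
```

```text
[('L', 261, np.float64(0.65), 237), ('R', 390, np.float64(0.65), 357)] ball y z [0.2348 0.1785]
dark 14 [0.0035 0.2223 0.1895]
y z lat 0.2327 0.1794 -0.0006 ang 0.6569 rad 0.2939 F [1.6 2.  1.7] along 2.2
[0.5775 0.035  0.2264] 0.02708893690741322 [ 0.17 -0.22 -0.11]
```

drive_tool(
  steps=[
    [0, 0, 0, 0.0176, -0.001, 0.0237, -1],
    [0, 0, 0, 0.0164, 0, 0.0245, -1],
    [0, 0, 0, 0.0152, 0, 0.0253, -1],
    [0, 0, 0, 0, 0, 0, -1],
  ],
)

```text
time: 29.05
eef_pos: [0.5804, 0.0603, 0.188]
tool_rot: [0.746, 0.666, 0.002, -0.0]
wrist_force: [5.2, 4.5, 1.5]
grip_width: 0.0272
grasp_force: 60.5
```

Run:
```python
from h import *
ang(); arc(); s,p,R=pose(); print(p.round(4),s['grip_width'],np.round(s['torque'],2))
```

```text
[('L', 286, np.float64(0.5), 261), ('R', 411, np.float64(0.5), 365)] ball y z [0.2589 0.1414]
dark 11 [0.005  0.2462 0.1513]
y z lat 0.2577 0.142 -0.0006 ang 0.5036 rad 0.2942 F [5.9 3.6 1.4] along 4.3
[0.5803 0.0598 0.189 ] 0.02693816189831208 [ 0.23 -0.73  0.01]
```

drive_tool(
  steps=[
    [0, 0, 0, 0.0138, 0.002, 0.0261, -1],
    [0, 0, 0, 0.0126, 0, 0.0268, -1],
    [0, 0, 0, 0.0112, 0, 0.0273, -1],
    [0, 0, 0, 0, 0, 0, -1],
  ],
)

```text
time: 29.43
eef_pos: [0.5824, 0.0786, 0.1469]
tool_rot: [0.746, 0.666, 0.001, -0.001]
wrist_force: [4.0, 4.9, -0.3]
grip_width: 0.0272
grasp_force: 61.1
```

Run:
```python
from h import *
ang(); arc(); s,p,R=pose(); print(p.round(4),s['grip_width'],np.round(s['torque'],2))
```

```text
[('L', 290, np.float64(0.345), 245), ('R', 439, np.float64(0.345), 379)] ball y z [0.2776 0.0998]
dark 14 [0.0038 0.2626 0.1321]
y z lat 0.2763 0.101 -0.0005 ang 0.3505 rad 0.2941 F [3.  5.2 1.1] along 5.5
[0.5824 0.0782 0.148 ] 0.026926331065207167 [ 0.56 -0.43 -0.02]
```

drive_tool(
  steps=[
    [0, 0, 0, 0.0103, 0.001, 0.028, -1],
    [0, 0, 0, 0.0085, 0, 0.0284, -1],
    [0, 0, 0, 0.0065, 0, 0.0286, -1],
    [0, 0, 0, 0.0025, 0, 0.0146, -1],
    [0, 0, 0, 0, 0, 0, -1],
    [0, 0, 0, 0, 0, 0, -1],
  ],
)

```text
time: 29.98
eef_pos: [0.5839, 0.0907, 0.0985]
tool_rot: [0.746, 0.666, -0.001, -0.001]
wrist_force: [1.4, 3.9, -1.1]
grip_width: 0.0272
grasp_force: 61.2
```

Run:
```python
from h import *
ang(); arc(); s,p,R=pose(); print(p.round(4),s['grip_width'],np.round(s['torque'],2))
```

```text
[('L', 302, np.float64(0.175), 250), ('R', 450, np.float64(0.18), 358)] ball y z [0.2904 0.0521]
dark 27 [0.0054 0.2629 0.1364]
y z lat 0.2887 0.052 -0.0006 ang 0.1782 rad 0.2933 F [ 1.1  3.9 -1.1] along 4.0
[0.5838 0.0906 0.099 ] 0.02702653502248118 [ 0.45 -0.07  0.29]
```

drive_tool(
  steps=[
    [0, 0, 0, 0.0025, 0, 0.014, -1],
    [0, 0, 0, 0.0022, 0, 0.014, -1],
    [0, 0, 0, 0.0018, 0, 0.014, -1],
    [0, 0, 0, 0.0012, 0, 0.01, -1],
    [0, 0, 0, 0, 0, 0, -1],
    [0, 0, 0, 0, 0, 0, -1],
  ],
)

```text
time: 30.53
eef_pos: [0.5842, 0.0932, 0.0741]
tool_rot: [0.746, 0.666, -0.001, -0.0]
wrist_force: [-2.9, -1.8, -2.1]
grip_width: 0.0272
grasp_force: 60.9
```

drive_tool(
  steps=[
    [0, 0, 0, 0.0003, 0, 0.004, -1],
    [0, 0, 0, 0, 0, 0, -1],
    [0, 0, 0, 0, 0, 0, -1],
  ],
)

```text
time: 30.78
eef_pos: [0.5842, 0.0933, 0.0727]
tool_rot: [0.746, 0.666, -0.001, -0.0]
wrist_force: [-4.4, -2.9, -2.2]
grip_width: 0.0272
grasp_force: 60.8
```

Run:
```python
from h import *
ang(); arc(); s,p,R=pose(); print(p.round(4),s['grip_width'],np.round(s['torque'],2))
```

```text
[('L', 309, np.float64(0.085), 251), ('R', 451, np.float64(0.09), 368)] ball y z [0.2939 0.0258]
dark 45 [0.0054 0.2621 0.1411]
y z lat 0.2915 0.0258 -0.0005 ang 0.0882 rad 0.2926 F [-5.2 -3.  -1.3] along -3.6
[0.5842 0.0934 0.0728] 0.027015119903345697 [-0.82  0.8   0.15]
```

drive_tool(
  steps=[
    [0, 0, 0, -0.001, -0.002, 0.004, -1],
    [0, 0, 0, 0, 0, 0.004, -1],
    [0, 0, 0, 0, 0, 0.004, -1],
    [0, 0, 0, 0, 0, 0, -1],
    [0, 0, 0, 0, 0, 0, -1],
  ],
)

```text
time: 31.25
eef_pos: [0.5843, 0.0937, 0.0672]
tool_rot: [0.746, 0.666, 0.0, 0.0]
wrist_force: [-1.2, 0.3, -1.2]
grip_width: 0.0273
grasp_force: 60.8
```

drive_tool(
  steps=[
    [0, 0, 0, 0, 0, 0.003, -1],
    [0, 0, 0, 0, 0, 0, -1],
    [0, 0, 0, 0, 0, 0, -1],
  ],
)

```text
time: 31.5
eef_pos: [0.5843, 0.0938, 0.0658]
tool_rot: [0.746, 0.666, 0.0, 0.0]
wrist_force: [-1.5, 0.2, -2.2]
grip_width: 0.027
grasp_force: 60.8
```

drive_tool(
  steps=[
    [0, 0, 0, 0, 0, 0.003, -1],
    [0, 0, 0, 0, 0, 0, -1],
    [0, 0, 0, 0, 0, 0, -1],
  ],
)

```text
time: 31.75
eef_pos: [0.5843, 0.094, 0.0644]
tool_rot: [0.746, 0.666, 0.0, -0.0]
wrist_force: [-0.6, 2.3, -1.4]
grip_width: 0.0269
grasp_force: 60.8
```

drive_tool(
  steps=[
    [0, 0, 0, 0, 0, 0.002, -1],
    [0, 0, 0, 0, 0, 0, -1],
    [0, 0, 0, 0, 0, 0.002, -1],
    [0, 0, 0, 0, 0, 0, -1],
    [0, 0, 0, 0, 0, 0, -1],
  ],
)

```text
time: 32.17
eef_pos: [0.5843, 0.094, 0.0624]
tool_rot: [0.746, 0.666, 0.001, -0.0]
wrist_force: [-0.1, 4.0, -1.6]
grip_width: 0.0274
grasp_force: 60.8
```

drive_tool(
  steps=[
    [0, 0, 0, 0, 0, 0.002, -1],
    [0, 0, 0, 0, 0, 0, -1],
    [0, 0, 0, 0, 0, 0.002, -1],
    [0, 0, 0, 0, 0, 0, -1],
    [0, 0, 0, 0, 0, 0, -1],
  ],
)

```text
time: 32.58
eef_pos: [0.5843, 0.0941, 0.0604]
tool_rot: [0.746, 0.666, 0.001, -0.0]
wrist_force: [-0.2, 4.4, -0.3]
grip_width: 0.0272
grasp_force: 60.8
```

drive_tool(
  steps=[
    [0, 0, 0, 0, 0, 0.002, -1],
    [0, 0, 0, 0, 0, 0, -1],
    [0, 0, 0, 0, 0, 0, -1],
  ],
)

```text
time: 32.83
eef_pos: [0.5843, 0.0942, 0.0596]
tool_rot: [0.746, 0.666, 0.001, -0.0]
wrist_force: [-1.1, 4.1, 0.6]
grip_width: 0.027
grasp_force: 60.8
```

drive_tool(
  steps=[
    [0, 0, 0, 0, 0, 0, -1],
  ],
)

```text
time: 32.92
eef_pos: [0.5843, 0.0942, 0.0596]
tool_rot: [0.746, 0.666, 0.001, -0.0]
wrist_force: [-0.2, 5.2, 0.8]
grip_width: 0.0275
grasp_force: 60.8
```

drive_tool(
  steps=[
    [0, 0, 0, 0, 0, 0, -1],
  ],
)

```text
time: 33.0
eef_pos: [0.5843, 0.0942, 0.0596]
tool_rot: [0.746, 0.666, 0.001, -0.0]
wrist_force: [-1.9, 5.5, -0.1]
grip_width: 0.027
grasp_force: 60.8
```

drive_tool(
  steps=[
    [0, 0, 0, 0, 0, 0.002, -1],
    [0, 0, 0, 0, 0, 0, -1],
  ],
)

```text
time: 33.17
eef_pos: [0.5843, 0.0942, 0.059]
tool_rot: [0.746, 0.666, 0.0, -0.0]
wrist_force: [-3.7, 4.8, 3.8]
grip_width: 0.0272
grasp_force: 61.1
```

drive_tool(
  steps=[
    [0, 0, 0, 0, 0, 0, -1],
  ],
)

```text
time: 33.25
eef_pos: [0.5843, 0.0942, 0.059]
tool_rot: [0.746, 0.666, 0.0, -0.0]
wrist_force: [-2.1, 5.2, 2.8]
grip_width: 0.0273
grasp_force: 61.1
```

drive_tool(
  steps=[
    [0, 0, 0, 0, 0, 0, -1],
  ],
)

```text
time: 33.33
eef_pos: [0.5843, 0.0942, 0.059]
tool_rot: [0.746, 0.666, 0.0, -0.0]
wrist_force: [-2.1, 5.2, 2.4]
grip_width: 0.0271
grasp_force: 61.1
```

The stop is felt at TCP z 0.059: the force changed from −1.6 to +2.6 N over the last millimetre. I ease the preload away, then open.

drive_tool(
  steps=[
    [0, 0, 0, 0.003, -0.001, -0.001, -1],
    [0, 0, 0, 0, 0, 0, -1],
    [0, 0, 0, 0, 0, 0, -1],
  ],
)

```text
time: 33.58
eef_pos: [0.5843, 0.0942, 0.0593]
tool_rot: [0.746, 0.666, -0.0, 0.001]
wrist_force: [-0.6, -2.3, 2.6]
grip_width: 0.0269
grasp_force: 61.0
```

Run:
```python
from h import *
ang(); arc()
```

```text
[('L', 300, np.float64(0.04), 245), ('R', 431, np.float64(0.04), 363)] ball y z [0.2948 0.0118]
dark 47 [0.0053 0.2602 0.1463]
y z lat 0.2924 0.0123 -0.0005 ang 0.0421 rad 0.2927 F [-0.3 -3.   2.9] along -3.0
```

drive_tool(
  steps=[
    [0, 0, 0, -0.001, 0, -0.001, -1],
    [0, 0, 0, 0, 0, 0, -1],
    [0, 0, 0, 0, 0, 0, -1],
  ],
)

```text
time: 33.88
eef_pos: [0.5843, 0.0943, 0.0596]
tool_rot: [0.746, 0.666, 0.0, 0.001]
wrist_force: [1.8, -3.4, 1.5]
grip_width: 0.0271
grasp_force: 60.9
```

drive_tool(
  steps=[
    [0, 0, 0, 0, 0, 0, -1],
  ],
)

```text
time: 33.97
eef_pos: [0.5843, 0.0943, 0.0596]
tool_rot: [0.746, 0.666, 0.0, 0.001]
wrist_force: [2.7, -4.4, 1.8]
grip_width: 0.0271
grasp_force: 60.9
```

drive_tool(
  steps=[
    [0, 0, 0, 0, 0, 0, -0.2],
    [0, 0, 0, 0, 0, 0, -0.2],
    [0, 0, 0, 0, 0, 0, -0.2],
    [0, 0, 0, 0, 0, 0, 0.2],
    [0, 0, 0, 0, 0, 0, 0.2],
    [0, 0, 0, 0, 0, 0, 0.2],
  ],
)

```text
time: 34.47
eef_pos: [0.5834, 0.0949, 0.0591]
tool_rot: [0.746, 0.666, -0.0, -0.0]
wrist_force: [0.7, -0.2, 0.1]
grip_width: 0.0512
grasp_force: 0.0
```

Run:
```python
from h import *
ang(); arc(); togo(.5843,.0943,.2,83.5)
```

```text
[('L', 297, np.float64(0.04), 235), ('R', 437, np.float64(0.045), 370)] ball y z [0.2947 0.0125]
dark 47 [0.0064 0.2601 0.1482]
y z lat 0.2929 0.0122 -0.0013 ang 0.0417 rad 0.2932 F [-0.2 -0.1 -0.1] along -0.1
t 34.52 p [0.5835 0.0949 0.0592] phi 83.51 tilt [-0.  0. -1.] shift units [-0.0009  0.0016 -0.2815] wz units 0.0002 F [-0.2 -0.1 -0.1] w 0.0513 0.0
```

Released; the screen rests steady at 0.042 rad. I lift away.

drive_tool(
  steps=[
    [0, 0, 0, 0, 0, -0.02, 0.3],
    [0, 0, 0, 0, 0, -0.05, 0.3],
    [0, 0, 0, 0, 0, -0.08, 0.3],
    [0, 0, 0, 0, 0, -0.08, 0.3],
    [0, 0, 0, 0, 0, -0.08, 0.3],
    [0, 0, 0, 0, 0, 0, 0.3],
    [0, 0, 0, 0, 0, 0, 0.3],
  ],
)

```text
time: 35.1
eef_pos: [0.5858, 0.0949, 0.2196]
tool_rot: [0.746, 0.666, 0.003, 0.003]
wrist_force: [-0.6, -0.1, -1.2]
grip_width: 0.0554
grasp_force: 0.0
```

Run:
```python
from h import *
ang(); s,p,R=pose(); print(p.round(3),np.round(s['wrist_force'],1),s['time'])
im,d=ctrl.grab_frame('side'); M=ctrl.camera_model('side')
for q in ['short_panel','squeegee','ink_tub','wash_bottle']:
    for t in ctrl.trace('side',q)[:1]:
        P=pts('side',np.array(t['region']),d,M); print(q,round(t['conf'],2),np.round(np.median(P,0),3))
```

```text
[('L', 300, np.float64(0.04), 234), ('R', 446, np.float64(0.04), 370)] ball y z [0.2948 0.0118]
dark 45 [0.004  0.2933 0.0247]
[0.584 0.095 0.216] [-0.  -0.2 -0.3] 35.15
short_panel 0.57 [0.415 0.386 0.031]
squeegee 0.55 [0.62  0.473 0.018]
ink_tub 0.69 [0.687 0.349 0.07 ]
```

The screen is down on its stop at 0.04 rad, the arm is clear and the other things haven't moved. I hand in.

```bash
python3 -c "
from station import ctrl
print(ctrl.job_done())"
```

```text
the job is handed in; nothing more can be done
None
```

Handed in at about 35 s: the long panel lies snug against its three lays and the screen rests on its stop at about 0.04 rad with the arm clear, though on the way down the fingers once slipped off the ball (the screen stayed up and I regripped).

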